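Push the bleed resistor round the flash parts into its contact bay

TASK

With the gripper closed, push the large white ceramic resistor block along the cork shelf, through the gap between the silver capacitor can and the black lens mount, and end first into its steel bay; nothing may touch the can or the mount, the block must stay flat on the cork and not be gripped or pressed from above, and the other loose parts are to be left where they lie. In the bay, go on pushing gently until you feel the hidden sprung contact and press the block against it with a push of about 10 N (never over 20 N) for half a second. Then draw the fingers back slowly, so that the block stays in the bay resting against the contact, and move clear.

Things in the scene. Friction and masses are not known exactly. Their poses are not given: they have to be found in the camera images.
- resistor: Large white ceramic block, loose, 70 (own x) x 50 (own y) x 30 mm, 210 to 380 g, grey stripe and two brass dots on top. Origin: centre of its underside, on the cork at z = 0.006. Its ends (across own x) are alike. Starts to the right of the gap (smaller y), own x within 0.35 rad of world x. Friction on the cork 1 to 3 N, more if the fingers bear down on it. A smaller ceramic block is a bystander.
- bay: Fixed steel bay, open to the robot. Origin: middle of its mouth at cork level; own x points in (within 0.15 rad of world x), own y across. Inside 58 mm wide, flared to about 75 mm over the first 17 mm; foot 102 mm wide; roof from 15 mm inside to the back, underside 38, top 42 mm above the cork; back wall 75 mm inside. Pressed home, the block sticks out 13 to 36 mm.
- contact_zone (a point): Fixed point in the bay, 44 mm inside the mouth on its centre line, 16 mm above the cork. The unseen sprung contact plate stands near it, facing the mouth: its face at rest is anywhere from 10 mm before to 10 mm beyond this point along the bay's x, new each time and not reported. It yields 1 mm per 6 N, at most 8 mm; damping adds 1 N per 10 mm/s.
- can: The matte silver flash capacitor can, fixed upright on the cork: 50 mm in diameter, 58 mm high (62 mm with its terminals), with a black foot ring 56 mm in diameter, 12 mm high. Origin: centre of its underside. It stands at one side of the gap, the robot's or the far side; the clear gap between it and the lens mount is 130 to 200 mm.
- lens_mount: The black plastic lens mount, fixed on the cork: round, flange 60 mm in diameter, 36 mm high. Origin: centre of its underside. It stands at the other side of the gap.
- small_resistor: Bystander, loose, to be left alone: small white ceramic block 45 x 18 x 16 mm.
- hex_driver: Bystander, loose, to be left alone: hex driver, 150 mm long.
- spanner: Bystander, loose, to be left alone: steel spanner, 150 mm long.
- screw_jar: Bystander, loose, to be left alone: clear jar with steel lid, 48 mm in diameter, 55 mm high.
- spare_ring: Bystander, loose, to be left alone: black plastic ring, 54 mm in diameter, 12 mm high.
- knob: Bystander, loose, to be left alone: brass knob, 24 mm in diameter, 18 mm high.
- relay: Bystander, loose, to be left alone: grey relay, 30 x 22 x 26 mm.
Not all that is in view belongs to the job. Leave any red look-alike of the resistor alone.

How it is judged:
On the way, in this order (a step that is already met when the one before it is completed fails the run):
1. the block is in the gap: its centre less than 165 mm from both the can and the lens mount (horizontal distance between resistor and can below 0.165 m and horizontal distance between resistor and lens_mount below 0.165 m).
2. the block has entered the bay: its centre no more than 5 mm in front of the mouth's plane, within 9 mm of the bay's centre line (x of resistor in the frame of bay above -0.005 m and y of resistor in the frame of bay between -0.009 and 0.009 m).
3. the fingers push the block with more than 6 N for 0.3 s while it touches the bay's contact (over 1 N), its leading end at least 32 mm inside, lined up within 0.17 rad (x of resistor in the frame of bay above -0.003 m and y of resistor in the frame of bay between -0.009 and 0.009 m and angle between the x axis of resistor and the x axis of bay, either way round below 0.17 rad and contact force between resistor and bay above 1 N and contact force between the fingers and resistor above 6 N), for 0.3 s.
At the end, for the whole second after the job is handed in: the block lies flat and still in the bay, its leading end at least 32 mm inside the mouth, within 9 mm of the bay's centre line and 0.17 rad of its direction, still touching the bay's contact (more than 0.1 N) (x of resistor in the frame of bay above -0.003 m and y of resistor in the frame of bay between -0.009 and 0.009 m and angle between the x axis of resistor and the x axis of bay, either way round below 0.17 rad and contact force between resistor and bay above 0.1 N and linear speed of resistor below 0.01 m/s and angle between resistor's own z axis and vertical below 0.08 rad).
It fails at once if the can or the lens mount is touched by the block or the robot (over 0.3 N) (contact force between anything else and can above 0.3 N or contact force between anything else and lens_mount above 0.3 N).
It fails at once if in the bay (block's centre past 5 mm before the mouth) the fingers push the block with more than 20 N, or the block presses the bay with more than 20 N ((contact force between the fingers and resistor above 20 N and x of resistor in the frame of bay above -0.005 m) or contact force between resistor and bay above 20 N).
It fails at once if the block leaves the cork or tips (height (world z) of resistor above 0.014 m or angle between resistor's own z axis and vertical above 0.2 rad).
It fails at once if the block is gripped or pressed from above (fingers touch it while the grasp point is within its outline) (contact force between the fingers and resistor above 0.3 N and x of the grasp point in the frame of resistor between -0.03 and 0.03 m and y of the grasp point in the frame of resistor between -0.02 and 0.02 m).
It fails at once if another loose part is moved more than 15 mm (distance of any of small_resistor, hex_driver, spanner, screw_jar, spare_ring, knob, relay from where it was at the start of the episode above 0.015 m).
It also fails if it takes over 72 s, if anything falls off the work surface, if the arm or the gripper's body presses on something with over 40 N, if the wrist force passes 120 N, or if a joint passes its speed limit or range.

ROBOT

A 6-joint arm with a two-finger parallel gripper is mounted at the origin on the work surface. World frame = base frame: x ahead of the robot, y to its left, z up, the work surface at z = 0. Lengths are in m, angles in rad, forces in N, time in s.
With the tool pointing down it reaches from about 0.3 to 0.825 m from the base axis. Payload 5.4 kg.
Tool frame: the origin (TCP) lies at the very end of the fingers, on their centre line; the grasp point (between the pads) lies manip.grip_depth behind it (manip.grip_depth is the distance from the TCP to the grasp point, in m); z points along the fingers, x is the direction in which the jaws open and shut, and the axes are right-handed (so a half turn about z gives the same grasp; the last joint's range is limited). The gripper opens to 92 mm and grips with 3 to 60 N. Pads are 20 mm wide; open, the fingers measure 128 mm over their backs; the gripper's body (75 mm by 189 mm) begins 69 mm behind the grasp point.
Start: joints at [1.092, 0.158, 1.597, -0, 1.386, -0.21], TCP at [0.153, 0.554, 0.215] pointing down, gripper open.
Joint ranges: [-2.91, 2.91], [-0.94, 2.29], [0.18, 2.7], [-1.29, 4.43], [0.17, 2.64], [-3, 3]. Speed limits (rad/s): [2.57, 2.57, 3.14, 3.14, 3.14, 3.14].

INTERFACE

Orientations are given as a unit quaternion [x, y, z, w].
In Python, from workcell import manip gives the robot as it stands.
- The arm moves only by the tool play_rows, never from a script. Its argument "commands" is a list of rows, each an object with "travel": the shift along the world's x, y, z in m, a list of three; "rot": the turn, a rotation vector about the world's x, y, z in degrees, a list of three; "claw": the finger opening in m, from 0 to 0.0919. In form: [{"travel": [x, y, z], "rot": [rx, ry, rz], "claw": claw}, ...]. A call has 1 to 8 rows; each row shifts and turns the commanded pose from where the row before left it; what a row does not reach is not made up. A row lasts 1/12 s, in which the tool goes at most 41.7 mm and 7.16 degrees, less where a joint would pass 70% of its speed; a pose out of reach is approached as far as the arm can. A call with a gripper value outside its range is refused whole. The fingers move at their own pace and stop on an object; "squeeze" is the grip in N (left out, the last holds). Time passes only in rows, so rows that do not move let the fingers close. It gives the time, the measured TCP pose, the force and the opening at its end, in the units of the state.
- manip.read_state(): the state, without advancing time (a new reading comes with each control period).
- manip.camera(name): name is "scene" or "top" or "wrist"; returns the picture (384x512x3 uint8, blue, green, red); there is no depth.
- manip.camera_params(name): a dict with "vfov" (degrees; the focal length in pixels is half the picture's height over the tangent of half this angle, whatever the lens; pixels are square), "cx", "cy" (the principal point, pixels), "xyz" and "rotation" of the camera in the world; the wrist camera has in their place "tool_from_camera" (4x4, takes a point from camera to tool coordinates, whose origin is the TCP and whose axes are the tool frame's). Camera axes: x right, y down, z forward; pixel columns grow to the right and rows downward; lengths in m; the calibration is good to about 2 mm. The wrist camera is an equidistant fisheye: a pixel r from the principal point sees the ray r / f radians off the axis. A picture is of the moment at which its call begins: read the wrist's pose just before it. camera_params takes no time and is no camera call.
- manip.close_job(): hands the job in, once; it reports no verdict.
Trained networks look in the newest picture that a camera, given by its name, has taken for a name from the list of things; names that differ only in an ending like _2 or _b are one class to them, and where a whole thing is asked for, a point or a joint stands for the part that bears it (a point fixed in the world has none). Each returns a list of dicts, best first, with "score" (0 to 1); they miss things now and then, are a little off and sometimes report something else, mostly with a low value. They report only what shows in the picture. A call takes as long as a camera call. They do not tell look-alikes from the thing itself.
- manip.look_for(target, camera): "position" ([column, row] in pixels, amid what is visible of it).
- manip.regions_of(target, camera): "pixels" (384x512 bool, what is visible of it) and "position" ([column, row] in pixels, amid what is visible of it).
- manip.pinpoint(target, camera): "position" ([column, row] in pixels: a listed point, or the origin of a listed thing).
The state is a dict: "clock": time; "qpos": joint angles; "joint_velocities": joint speeds; "joint_torque": joint torques, N m; "tcp_pos": TCP position; "eef_rot": TCP orientation; "ft_force": force on the tool from outside, world axes, zero at the start; "torque": the same for the moment, N m; "width": opening from 0.0 (shut) to 1.0 (fully open).
Only numpy, scipy, OpenCV 4.12 (cv2) and the standard library are available. Lean on these libraries where they do the work, as an engineer would, in place of code of your own. Each camera call takes 0.05 s, during which the arm holds its last target.

## Working session

There is one attempt and no reset: what is moved stays moved. The work goes in short steps, Python scripts to look and compute and a tool call to move; the robot and the scene stay as the last step left them, time stands still between calls to the robot, and variables do not carry over. Pictures are saved under pics/ and viewed, and the job is handed in when it is done.

Besides the shell and the picture viewer there is one more tool, called after "Call:" as name(argument=value, ...) on one line, values as JSON. play_rows: Moves the arm, as the interface text tells. Its arguments: {"type":"object","properties":{"commands":{"type":"array","items":{"type":"object","properties":{"travel":{"type":"array","items":{"type":"number"}},"rot":{"type":"array","items":{"type":"number"}},"claw":{"type":"number"}}}},"squeeze":{"type":"number"}},"required":["commands"]}

```bash
ls; mkdir -p pics; python3 - <<'E'
from workcell import manip
import cv2,numpy as np
s=manip.read_state();print(s, manip.grip_depth)
for n in ["scene","top","wrist"]:
    im=manip.camera(n);cv2.imwrite(f"pics/{n}0.png",im);print(n,manip.camera_params(n))
E
```

```text
pics
{'clock': 0.0, 'qpos': array([ 1.09192360e+00,  1.59003454e-01,  1.59821244e+00,  7.42862268e-06,
        1.38616535e+00, -2.10145339e-01]), 'joint_velocities': array([-8.70644993e-04,  6.34880851e-04, -3.82009275e-05,  1.09903168e-03,
        8.42806836e-04,  1.41847636e-03]), 'joint_torque': array([ 6.23780033e-04, -3.85574055e+01, -3.22105801e+01,  7.03061046e-02,
        3.78880044e-02, -1.16876240e-04]), 'tcp_pos': array([0.15242299, 0.55380134, 0.21365443]), 'eef_rot': array([ 7.95457424e-01,  6.06008817e-01, -8.10332998e-04,  3.78332962e-04]), 'ft_force': array([ 0.26823123,  0.71277596, -0.13199662]), 'torque': array([-0.01947364, -0.0807332 ,  0.04427902]), 'width': 0.9990668591591725} 0.0187
scene {'vfov': 56.2617154805485, 'cx': 256.09049086630836, 'cy': 195.75962763070572, 'xyz': array([ 1.14135522, -0.13193989,  0.82773236]), 'rotation': array([ 0.73602335,  0.58771209, -0.21517965, -0.25799582])}
top {'vfov': 53.544789747695155, 'cx': 245.51271576571872, 'cy': 184.7883386875921, 'xyz': array([0.30412184, 0.02992058, 1.22779561]), 'rotation': array([ 0.71402874, -0.69384315,  0.07734994, -0.05255112])}
wrist {'vfov': 65.70646984690485, 'cx': 257.181174500847, 'cy': 189.40847517480793, 'tool_from_camera': array([[ 9.99999767e-01,  1.67839917e-04,  6.62095677e-04,
        -3.82434991e-04],
       [-3.25618076e-04,  9.69245062e-01,  2.46097347e-01,
        -6.88150972e-02],
       [-6.00428007e-04, -2.46097505e-01,  9.69244890e-01,
        -1.69479821e-01],
       [ 0.00000000e+00,  0.00000000e+00,  0.00000000e+00,
         1.00000000e+00]])}
```

View pics/scene0.png

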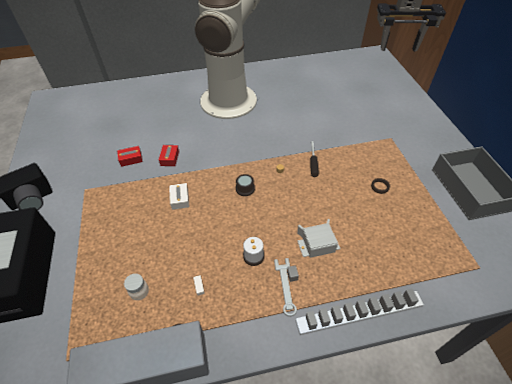

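View pics/top0.png

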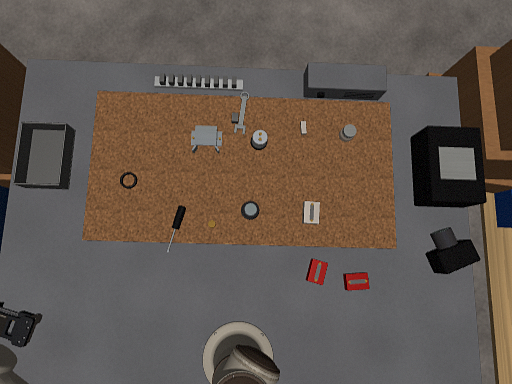

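```bash
cat > h.py <<'E'
from workcell import manip
import numpy as np,cv2
from scipy.spatial.transform import Rotation as R
def cam(n):
    p=manip.camera_params(n);f=192/np.tan(np.radians(p['vfov']/2))
    return f,p['cx'],p['cy'],np.array(p['xyz']),R.from_quat(p['rotation']).as_matrix()
def ray2z(n,uv,z):
    f,cx,cy,c,M=cam(n);uv=np.atleast_2d(uv).astype(float)
    d=np.c_[(uv[:,0]-cx)/f,(uv[:,1]-cy)/f,np.ones(len(uv))]@M.T
    return c+d*((z-c[2])/d[:,2])[:,None]
def proj(n,P):
    f,cx,cy,c,M=cam(n);q=(np.atleast_2d(P)-c)@M
    return np.c_[q[:,0]/q[:,2]*f+cx,q[:,1]/q[:,2]*f+cy]
E
python3 - <<'E'
from h import *
for n in ["top","scene"]:
    im=manip.camera(n)
    cv2.imwrite(f"pics/{n}_c.png",cv2.resize(im[70:270,80:400] if n=="top" else im[140:340,70:390],None,fx=2.5,fy=2.5,interpolation=cv2.INTER_CUBIC))
    for t in ["resistor","bay","can","lens_mount","small_resistor","hex_driver","spanner","screw_jar","spare_ring","knob","relay","contact_zone"]:
        r=manip.pinpoint(t,n)
        for d in r[:3]: print(n,t,round(d['score'],2),np.round(d['position'],1),ray2z(n,d['position'],0.022 if t=='contact_zone' else .006)[0].round(4))
print(manip.read_state()['clock'])
E
```

```text
top resistor 0.95 [354.3 278.7] [ 0.2417 -0.3614  0.006 ]
top resistor 0.72 [309.1 210.2] [ 0.4549 -0.2189  0.006 ]
top resistor 0.68 [314.8 271.9] [ 0.2597 -0.236   0.006 ]
top bay 0.57 [234.3 116.7] [0.7647 0.0335 0.006 ]
top can 0.86 [258.9 140.3] [ 0.6849 -0.0512  0.006 ]
top lens_mount 0.67 [251.1 209.8] [ 0.4506 -0.0304  0.006 ]
top small_resistor 0.66 [303.2 126.3] [ 0.7397 -0.2004  0.006 ]
top hex_driver 0.64 [175.9 229.2] [0.3816 0.2073 0.006 ]
top hex_driver 0.18 [205.7 139.8] [0.6801 0.1261 0.006 ]
top screw_jar 0.8 [343.8 134.8] [ 0.7149 -0.3385  0.006 ]
top spare_ring 0.74 [345.8 135.3] [ 0.7133 -0.3453  0.006 ]
top spare_ring 0.59 [131.1 177.8] [0.5433 0.3613 0.006 ]
top knob 0.38 [214.5 224.7] [0.3993 0.0856 0.006 ]
top relay 0.56 [232.9 116.6] [0.7648 0.0383 0.006 ]
top contact_zone 0.62 [207.  138.1] [0.6811 0.1208 0.022 ]
scene resistor 0.81 [131.7 159.4] [ 0.2429 -0.3572  0.006 ]
scene resistor 0.78 [183.4 198.8] [ 0.4459 -0.2083  0.006 ]
scene bay 0.75 [312.3 229.8] [0.6357 0.1264 0.006 ]
scene bay 0.52 [319.1 241.4] [0.6752 0.1324 0.006 ]
scene can 0.91 [252.2 256.8] [ 0.6808 -0.0515  0.006 ]
scene lens_mount 0.6 [245.6 186.4] [ 0.4405 -0.0203  0.006 ]
scene small_resistor 0.72 [201.6 284.8] [ 0.7293 -0.1894  0.006 ]
scene hex_driver 0.52 [311.  161.6] [0.3856 0.2041 0.006 ]
scene spanner 0.85 [285.5 287.2] [0.7814 0.0102 0.006 ]
scene screw_jar 0.74 [140.4 290. ] [ 0.7095 -0.3372  0.006 ]
scene spare_ring 0.57 [311.7 227.6] [0.6284 0.1271 0.006 ]
scene knob 0.56 [277.8 168.5] [0.3907 0.0932 0.006 ]
scene relay 0.54 [291.6 277.5] [0.7599 0.0319 0.006 ]
scene contact_zone 0.84 [319.9 242.6] [0.6883 0.1281 0.022 ]
1.45
```

View pics/top_c.png

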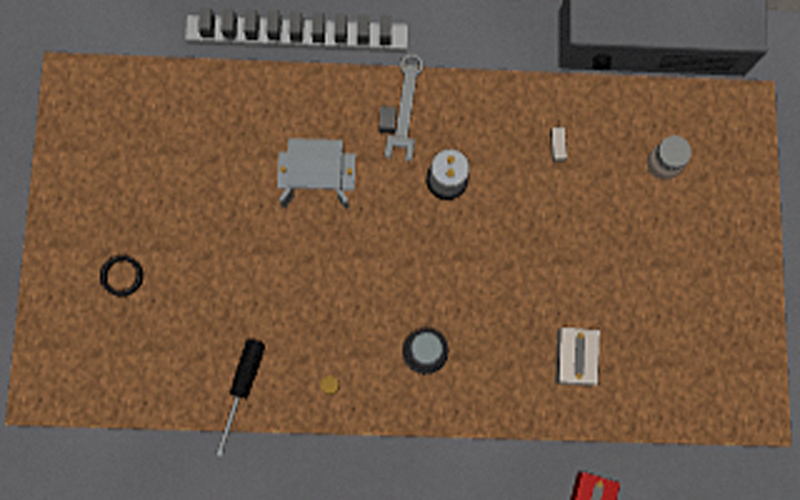

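View pics/scene_c.png

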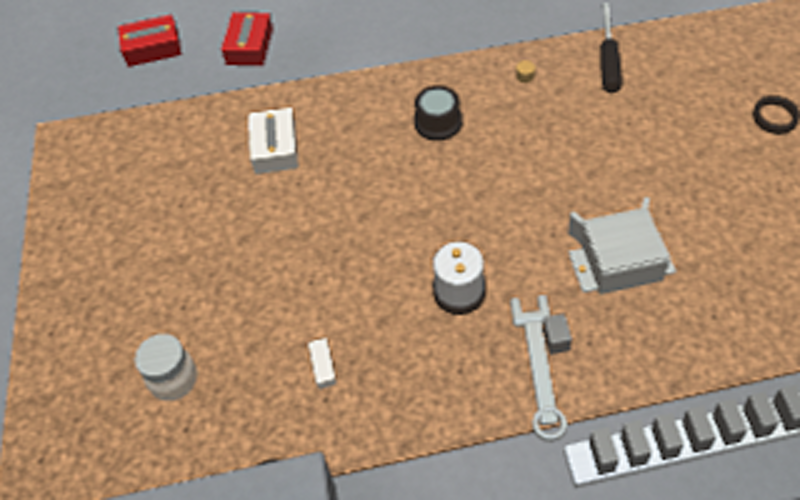

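```bash
python3 - <<'E'
from h import *
im=manip.camera("top")
a=cv2.resize(im[115:165,180:240],None,fx=10,fy=10,interpolation=cv2.INTER_CUBIC)
b=cv2.resize(im[190:235,290:335],None,fx=10,fy=10,interpolation=cv2.INTER_CUBIC)
cv2.imwrite("pics/bay_t.png",a);cv2.imwrite("pics/res_t.png",b)
im=manip.camera("scene")
cv2.imwrite("pics/bay_s.png",cv2.resize(im[210:265,285:350],None,fx=10,fy=10,interpolation=cv2.INTER_CUBIC))
E
```

```text
(no output)
```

View pics/bay_t.png

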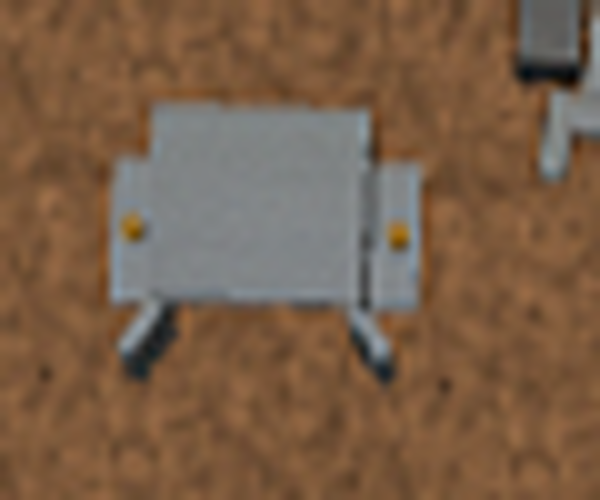

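View pics/res_t.png

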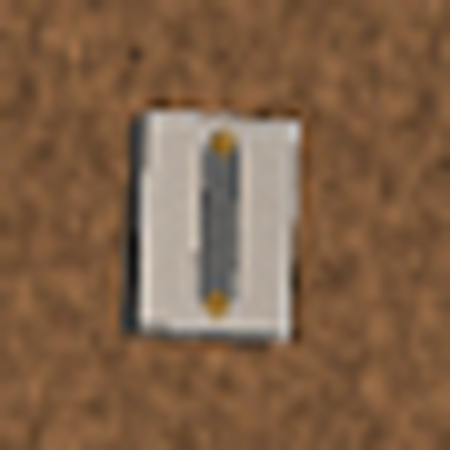

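View pics/bay_s.png

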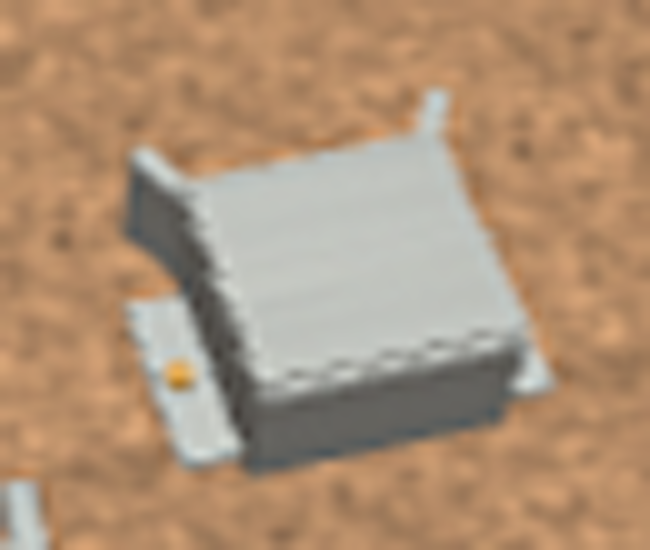

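```bash
python3 - <<'E'
from h import *
def px(l,o): return np.array(l)/10+np.array(o)-.45
roof=ray2z("top",px([(152,103),(371,108),(368,306),(148,300)],(180,115)),.048)
scr=ray2z("top",px([(133,227),(398,236)],(180,115)),.009)
foot=ray2z("top",px([(112,158),(422,163),(420,308),(110,302)],(180,115)),.008)
fl=ray2z("top",px([(135,347),(380,350)],(180,115)),.048)
res=ray2z("top",px([(147,111),(301,122),(292,341),(138,331)],(290,190)),.036)
dots=ray2z("top",px([(222,142),(217,303)],(290,190)),.036)
rs=ray2z("scene",px([(190,185),(435,135),(520,340),(260,390)],(285,210)),.048)
for n,v in dict(roof=roof,scr=scr,foot=foot,fl=fl,res=res,dots=dots,roof_scene=rs).items(): print(n,v[:,:2].round(4).tolist(),v.mean(0).round(4))
for v in (roof,rs):
    e=(v[0]+v[1])-(v[2]+v[3]); print('bay yaw',np.arctan2(e[1],e[0]),np.linalg.norm(e)/2, 'w',np.linalg.norm(v[0]-v[1]))
print(np.linalg.norm(res[0]-res[3]),np.linalg.norm(res[0]-res[1]))
for v in (res,): 
    e=(v[0]+v[1])-(v[2]+v[3]); print('res yaw',np.arctan2(e[1],e[0]))
    e=dots[0]-dots[1];print(np.arctan2(e[1],e[0]))
    e=scr[0]-scr[1];print('scr',np.arctan2(-e[0],e[1]))
E
```

```text
roof [[0.7161, 0.1603], [0.7171, 0.0896], [0.6506, 0.088], [0.65, 0.1583]] [0.6835 0.124  0.048 ]
scr [[0.6864, 0.1687], [0.6866, 0.0809]] [0.6865 0.1248 0.009 ]
foot [[0.7104, 0.177], [0.7125, 0.0739], [0.6623, 0.0727], [0.6606, 0.1751]] [0.6865 0.1247 0.008 ]
fl [[0.6343, 0.1617], [0.6362, 0.0836]] [0.6352 0.1226 0.048 ]
res [[0.4813, -0.1975], [0.4792, -0.2468], [0.4095, -0.2432], [0.4113, -0.1944]] [ 0.4453 -0.2205  0.036 ]
dots [[0.4721, -0.2214], [0.4208, -0.2195]] [ 0.4464 -0.2205  0.036 ]
roof_scene [[0.6512, 0.0928], [0.6506, 0.1602], [0.7149, 0.1596], [0.7141, 0.0914]] [0.6827 0.126  0.048 ]
bay yaw 0.02736960434284152 0.0663078292546099 w 0.07067973465828922
bay yaw 3.126740682764846 0.0636414522187132 w 0.0674063440235507
0.07008342807249286 0.049378631740562395
res yaw -0.04765404753298802
-0.03772250235559294
scr 0.0016584531067505152
```

Call:
play_rows(commands=[{"travel": [0.03, -0.025, 0], "rot": [0, 0, 5], "claw": 0}, {"travel": [0.03, -0.025, 0], "rot": [0, 0, 5], "claw": 0}, {"travel": [0.03, -0.025, 0], "rot": [0, 0, 5.4], "claw": 0}, {"travel": [0.03, -0.025, 0], "claw": 0}, {"travel": [0.03, -0.025, 0], "claw": 0}, {"travel": [0.03, -0.025, 0], "claw": 0}, {"travel": [0.03, -0.025, 0], "claw": 0}, {"travel": [0.02, -0.03, 0], "claw": 0}], squeeze=20)

```text
$.commands[3]: bad value
```

Call:
play_rows(commands=[{"travel": [0.02, -0.034, 0], "claw": 0}, {"travel": [0.02, -0.034, 0], "claw": 0}, {"travel": [0, -0.04, 0], "claw": 0}, {"travel": [0, -0.04, 0], "claw": 0}, {"travel": [0, -0.04, 0], "claw": 0}, {"travel": [0, -0.04, 0], "claw": 0}, {"travel": [0, -0.04, 0], "claw": 0}, {"travel": [0, -0.04, 0], "claw": 0}])

```text
$.commands[0]: bad value
```

Call:
play_rows(commands=[{"travel": [0.03, -0.025, 0], "rot": [0, 0, 5], "claw": 0}, {"travel": [0.03, -0.025, 0], "rot": [0, 0, 5], "claw": 0}, {"travel": [0.03, -0.025, 0], "rot": [0, 0, 5.4], "claw": 0}, {"travel": [0.03, -0.025, 0], "rot": [0, 0, 0], "claw": 0}, {"travel": [0.03, -0.025, 0], "rot": [0, 0, 0], "claw": 0}, {"travel": [0.03, -0.025, 0], "rot": [0, 0, 0], "claw": 0}, {"travel": [0.03, -0.025, 0], "rot": [0, 0, 0], "claw": 0}, {"travel": [0.02, -0.03, 0], "rot": [0, 0, 0], "claw": 0}], squeeze=20)

```text
clock: 2.22
tcp_pos: [0.3849, 0.3481, 0.2149]
eef_rot: [0.707, 0.707, 0.001, 0.0]
ft_force: [0.2, -0.1, 0.3]
width: 0.441
```

Call:
play_rows(commands=[{"travel": [0.02, -0.034, 0], "rot": [0, 0, 0], "claw": 0}, {"travel": [0.02, -0.034, 0], "rot": [0, 0, 0], "claw": 0}, {"travel": [0, -0.04, 0], "rot": [0, 0, 0], "claw": 0}, {"travel": [0, -0.04, 0], "rot": [0, 0, 0], "claw": 0}, {"travel": [0, -0.04, 0], "rot": [0, 0, 0], "claw": 0}, {"travel": [0, -0.04, 0], "rot": [0, 0, 0], "claw": 0}, {"travel": [0, -0.04, 0], "rot": [0, 0, 0], "claw": 0}, {"travel": [0, -0.04, 0], "rot": [0, 0, 0], "claw": 0}])

```text
clock: 2.88
tcp_pos: [0.4224, 0.0396, 0.2149]
eef_rot: [0.707, 0.707, 0.0, 0.0]
ft_force: [0.8, 0.4, -0.1]
width: 0.005
```

Call:
play_rows(commands=[{"travel": [-0.006, -0.037, -0.012], "rot": [0, 0, 0], "claw": 0}, {"travel": [-0.006, -0.037, -0.012], "rot": [0, 0, 0], "claw": 0}, {"travel": [-0.006, -0.037, -0.012], "rot": [0, 0, 0], "claw": 0}, {"travel": [-0.006, -0.037, -0.012], "rot": [0, 0, 0], "claw": 0}, {"travel": [-0.006, -0.037, -0.012], "rot": [0, 0, 0], "claw": 0}, {"travel": [-0.006, -0.037, -0.012], "rot": [0, 0, 0], "claw": 0}, {"travel": [-0.006, -0.036, -0.012], "rot": [0, 0, 0], "claw": 0}, {"travel": [0, 0, 0], "rot": [0, 0, 0], "claw": 0}])

```text
clock: 3.55
tcp_pos: [0.3787, -0.2212, 0.129]
eef_rot: [0.709, 0.705, -0.001, -0.001]
ft_force: [-0.2, 0.5, -0.5]
width: 0.005
```

```bash
python3 - <<'E'
from h import *
s=manip.read_state();print(s['tcp_pos'],s['eef_rot'],s['width'],s['ft_force'])
cv2.imwrite("pics/w1.png",manip.camera("wrist"))
im=manip.camera("scene");cv2.imwrite("pics/s1.png",cv2.resize(im[130:260,100:300],None,fx=4,fy=4,interpolation=cv2.INTER_CUBIC))
E
```

```text
[ 0.37874005 -0.22116067  0.12901942] [ 7.09100146e-01  7.05106983e-01 -9.17591789e-04 -5.33329019e-04] 0.005237757106962619 [-0.1779763   0.53554402 -0.53754856]
```

View pics/w1.png

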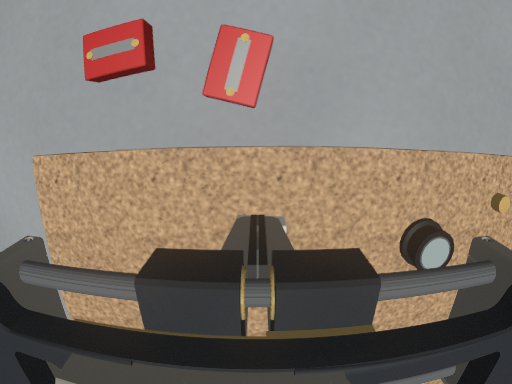

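View pics/s1.png

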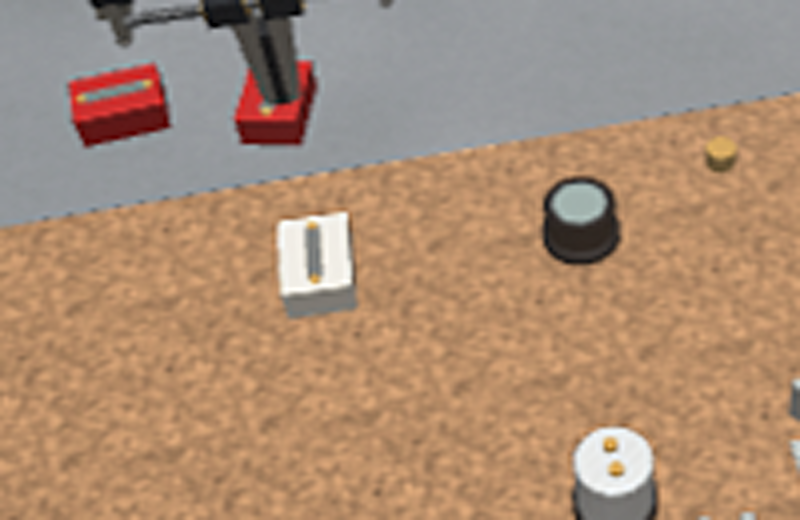

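Call:
play_rows(commands=[{"travel": [0, 0, -0.035], "rot": [0, 0, 0.3], "claw": 0}, {"travel": [0, 0, -0.035], "rot": [0, 0, 0], "claw": 0}, {"travel": [0, 0, -0.03], "rot": [0, 0, 0], "claw": 0}, {"travel": [0, 0, -0.014], "rot": [0, 0, 0], "claw": 0}, {"travel": [0.005, 0, 0], "rot": [0, 0, 0], "claw": 0}, {"travel": [0.005, 0, 0], "rot": [0, 0, 0], "claw": 0}, {"travel": [0.005, 0, 0], "rot": [0, 0, 0], "claw": 0}, {"travel": [0.005, 0, 0], "rot": [0, 0, 0], "claw": 0}])

```text
clock: 4.32
tcp_pos: [0.4027, -0.2174, 0.0185]
eef_rot: [0.705, 0.709, -0.0, 0.002]
ft_force: [-3.2, -0.4, 2.6]
width: 0.006
```

Call:
play_rows(commands=[{"travel": [0.005, 0, 0], "rot": [0, 0, 0], "claw": 0}, {"travel": [0.005, 0, 0], "rot": [0, 0, 0], "claw": 0}, {"travel": [0.007, 0, 0], "rot": [0, 0, 0], "claw": 0}, {"travel": [0.007, 0, 0], "rot": [0, 0, 0], "claw": 0}, {"travel": [0.007, 0, 0], "rot": [0, 0, 0], "claw": 0}, {"travel": [0.007, 0, 0], "rot": [0, 0, 0], "claw": 0}, {"travel": [0.007, 0, 0], "rot": [0, 0, 0], "claw": 0}, {"travel": [0.007, 0, 0], "rot": [0, 0, 0], "claw": 0}])

```text
clock: 4.98
tcp_pos: [0.4534, -0.2166, 0.0165]
eef_rot: [0.705, 0.709, -0.0, -0.0]
ft_force: [-4.0, -0.2, 3.9]
width: 0.012
```

Call:
play_rows(commands=[{"travel": [0.008, 0, 0.001], "rot": [0, 0, 0], "claw": 0}, {"travel": [0.009, 0, 0], "rot": [0, 0, 0], "claw": 0}, {"travel": [0.009, 0, 0], "rot": [0, 0, 0], "claw": 0}, {"travel": [0.009, 0, 0], "rot": [0, 0, 0], "claw": 0}, {"travel": [0.009, 0, 0], "rot": [0, 0, 0], "claw": 0}, {"travel": [0.009, 0, 0], "rot": [0, 0, 0], "claw": 0}, {"travel": [0.006, 0, 0], "rot": [0, 0, 0], "claw": 0}, {"travel": [0.003, 0, 0], "rot": [0, 0, 0], "claw": 0}])

```text
clock: 5.65
tcp_pos: [0.5157, -0.2167, 0.0177]
eef_rot: [0.705, 0.709, 0.0, 0.0]
ft_force: [-3.1, 0.7, 2.7]
width: 0.004
```

```bash
cat >> h.py <<'E'
def block(n="scene",z=.036,save=None,guess=None,r=45):
    """rotated rect of the white top face"""
    im=manip.camera(n)
    H=cv2.cvtColor(im,cv2.COLOR_BGR2HSV)
    m=((H[...,1]<50)&(H[...,2]>150)).astype(np.uint8)
    if save: cv2.imwrite(save,im)
    return im,m
E
python3 - <<'E'
from h import *
print(manip.read_state()['tcp_pos'],manip.read_state()['ft_force'])
for n in("top","scene"):
    im=manip.camera(n)
    u=proj(n,[[.563,-.22,.036]])[0].astype(int);print(u)
    c=im[u[1]-30:u[1]+30,u[0]-30:u[0]+30]
    cv2.imwrite(f"pics/{n}2.png",cv2.resize(c,None,fx=10,fy=10,interpolation=cv2.INTER_CUBIC))
E
```

```text
[ 0.51572848 -0.21671879  0.01768012] [-3.08577805  0.65056475  2.68248286]
[311 175]
[181 225]
```

View pics/top2.png

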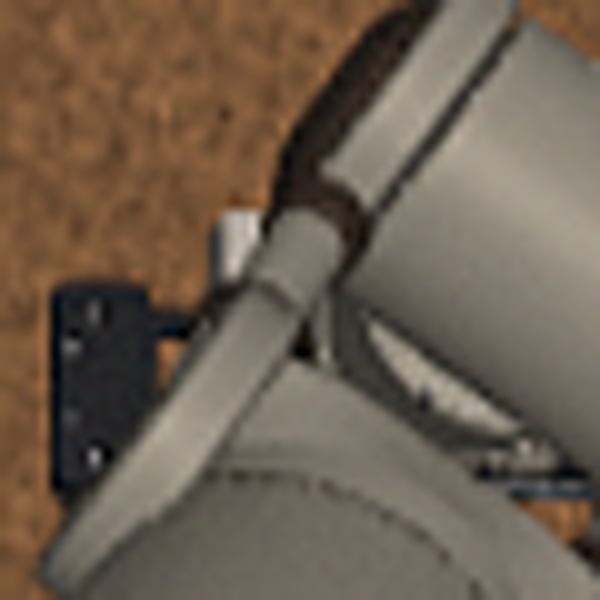

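View pics/scene2.png

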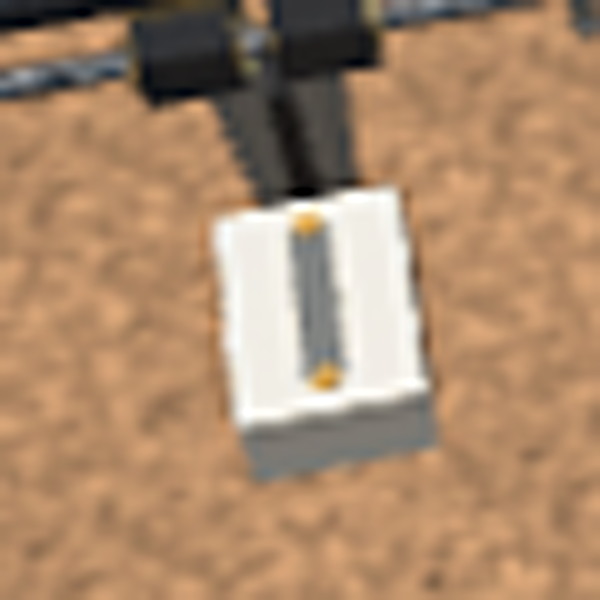

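```bash
cat >> h.py <<'E'
def rect(n,pts,off,z=.036,k=10):
    v=ray2z(n,np.array(pts)/k+np.array(off)-.45,z)
    a=v[:,:2]; c=a.mean(0)
    print('centre',c.round(4)); 
    for i in range(4):
        e=a[(i+1)%4]-a[i]; print(' edge',i,np.linalg.norm(e).round(4),'yaw',np.arctan2(e[1],e[0]).round(3))
E
python3 - <<'E'
from h import *
rect("scene",[(215,225),(398,188),(430,388),(238,420)],(151,195))
E
```

```text
centre [ 0.5609 -0.2159]
 edge 0 0.0501 yaw 1.595
 edge 1 0.0674 yaw 0.022
 edge 2 0.0502 yaw -1.598
 edge 3 0.0648 yaw -3.12
```

Call:
play_rows(commands=[{"travel": [-0.012, 0, 0], "rot": [0, 0, 0], "claw": 0}, {"travel": [-0.012, 0, 0.02], "rot": [0, 0, 0], "claw": 0}, {"travel": [-0.005, -0.005, 0.038], "rot": [0, 0, -7], "claw": 0}, {"travel": [0.005, -0.005, 0], "rot": [0, 0, -7], "claw": 0}, {"travel": [0.005, -0.005, 0], "rot": [0, 0, -7], "claw": 0}, {"travel": [0.007, -0.005, 0], "rot": [0, 0, -7], "claw": 0}, {"travel": [0.007, -0.005, 0], "rot": [0, 0, -7], "claw": 0}, {"travel": [0.007, -0.005, 0], "rot": [0, 0, -7], "claw": 0}])

```text
clock: 6.42
tcp_pos: [0.5171, -0.2471, 0.076]
eef_rot: [0.914, 0.406, 0.0, 0.0]
ft_force: [1.1, 0.3, -0.0]
width: -0.0
```

Call:
play_rows(commands=[{"travel": [0.007, -0.005, 0], "rot": [0, 0, -7], "claw": 0}, {"travel": [0.007, -0.006, 0], "rot": [0, 0, -7], "claw": 0}, {"travel": [0.007, -0.006, 0], "rot": [0, 0, -7], "claw": 0}, {"travel": [0.007, -0.006, 0], "rot": [0, 0, -7], "claw": 0}, {"travel": [0.007, -0.006, 0], "rot": [0, 0, -7], "claw": 0}, {"travel": [0.007, 0, 0], "rot": [0, 0, -7], "claw": 0}, {"travel": [0.007, 0, 0], "rot": [0, 0, -6], "claw": 0}, {"travel": [0, 0, 0], "rot": [0, 0, 0], "claw": 0}])

```text
clock: 7.08
tcp_pos: [0.5667, -0.276, 0.0759]
eef_rot: [1.0, 0.001, 0.001, 0.0]
ft_force: [0.1, -0.3, 0.6]
width: 0.003
```

Call:
play_rows(commands=[{"travel": [-0.003, 0, -0.025], "rot": [0, 0, 0], "claw": 0}, {"travel": [-0.003, 0, -0.025], "rot": [0, 0, 0], "claw": 0}, {"travel": [0, 0, -0.008], "rot": [0, 0, 0], "claw": 0}, {"travel": [0, 0.007, 0], "rot": [0, 0, 0], "claw": 0}, {"travel": [0, 0.007, 0], "rot": [0, 0, 0], "claw": 0}, {"travel": [0, 0.005, 0], "rot": [0, 0, 0], "claw": 0}, {"travel": [0, 0.005, 0], "rot": [0, 0, 0], "claw": 0}, {"travel": [0, 0.005, 0], "rot": [0, 0, 0], "claw": 0}])

```text
clock: 7.75
tcp_pos: [0.561, -0.2472, 0.0194]
eef_rot: [1.0, 0.003, 0.001, 0.001]
ft_force: [-0.1, -2.9, 1.9]
width: 0.005
```

Call:
play_rows(commands=[{"travel": [0, 0.006, 0], "rot": [0, 0, 0], "claw": 0}, {"travel": [0, 0.007, 0], "rot": [0, 0, 0], "claw": 0}, {"travel": [0, 0.007, 0], "rot": [0, 0, 0], "claw": 0}, {"travel": [0, 0.007, 0], "rot": [0, 0, 0], "claw": 0}, {"travel": [0, 0.007, 0], "rot": [0, 0, 0], "claw": 0}, {"travel": [0, 0.007, 0], "rot": [0, 0, 0], "claw": 0}, {"travel": [0, 0.007, 0], "rot": [0, 0, 0], "claw": 0}, {"travel": [0, 0.004, 0], "rot": [0, 0, 0], "claw": 0}])

```text
clock: 8.42
tcp_pos: [0.5595, -0.1935, 0.0174]
eef_rot: [1.0, 0.003, -0.0, -0.0]
ft_force: [-0.4, -3.7, 3.1]
width: 0.006
```

```bash
cat >> h.py <<'E'
def crop(n,P,f,r=30,k=10):
    im=manip.camera(n);u=proj(n,[P])[0].astype(int)
    o=(u[0]-r,u[1]-r);print('off',o)
    cv2.imwrite(f,cv2.resize(im[u[1]-r:u[1]+r,u[0]-r:u[0]+r],None,fx=k,fy=k,interpolation=cv2.INTER_CUBIC))
    return im
E
python3 - <<'E'
from h import *
s=manip.read_state();print(s['tcp_pos'],s['ft_force'],s['eef_rot'])
crop("scene",[.561,s['tcp_pos'][1]+.035,.036],"pics/s3.png")
E
```

```text
[ 0.55950846 -0.19347789  0.01739907] [-0.42798293 -3.7260157   3.06697072] [ 9.99995741e-01  2.89594220e-03 -2.68656454e-04 -2.44611113e-04]
off (np.int64(173), np.int64(190))
```

View pics/s3.png

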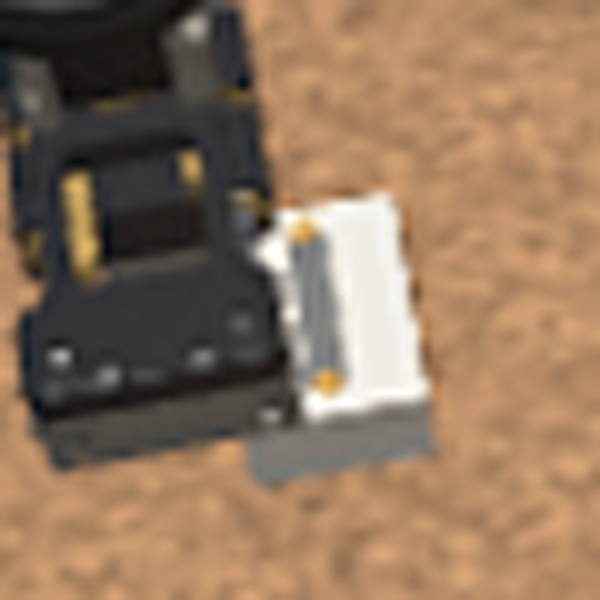

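```bash
cat >> h.py <<'E'
def dots(n,pts,off,k=10):
    v=ray2z(n,np.array(pts)/k+np.array(off)-.45,.036)[:,:2]; e=v[1]-v[0]
    print('c',v.mean(0).round(4),'len',np.linalg.norm(e).round(4),'yaw',np.arctan2(e[1],e[0]).round(3))
E
python3 - <<'E'
from h import *
dots("scene",[(305,232),(328,380)],(173,190))
dots("scene",[(308,222),(325,377)],(151,195))
E
```

```text
c [ 0.5582 -0.1573] len 0.0502 yaw -0.003
c [ 0.559  -0.2168] len 0.0517 yaw -0.001
```

Call:
play_rows(commands=[{"travel": [0, 0.006, 0], "rot": [0, 0, 0], "claw": 0}, {"travel": [0, 0.009, 0], "rot": [0, 0, 0], "claw": 0}, {"travel": [0, 0.009, 0], "rot": [0, 0, 0], "claw": 0}, {"travel": [0, 0.009, 0], "rot": [0, 0, 0], "claw": 0}, {"travel": [0, 0.009, 0], "rot": [0, 0, 0], "claw": 0}, {"travel": [0, 0.009, 0], "rot": [0, 0, 0], "claw": 0}, {"travel": [0, 0.009, 0], "rot": [0, 0, 0], "claw": 0}, {"travel": [0, 0.009, 0], "rot": [0, 0, 0], "claw": 0}])

```text
clock: 9.13
tcp_pos: [0.5593, -0.1243, 0.0172]
eef_rot: [1.0, 0.003, -0.0, -0.0]
ft_force: [0.3, -0.9, -0.7]
width: 0.007
```

Call:
play_rows(commands=[{"travel": [0.0005, 0.009, 0], "rot": [0, 0, 0], "claw": 0}, {"travel": [0.0005, 0.009, 0], "rot": [0, 0, 0], "claw": 0}, {"travel": [0.0005, 0.009, 0], "rot": [0, 0, 0], "claw": 0}, {"travel": [0, 0.009, 0], "rot": [0, 0, 0], "claw": 0}, {"travel": [0, 0.009, 0], "rot": [0, 0, 0], "claw": 0}, {"travel": [0, 0.009, 0], "rot": [0, 0, 0], "claw": 0}, {"travel": [0, 0.009, 0], "rot": [0, 0, 0], "claw": 0}, {"travel": [0, 0.004, 0], "rot": [0, 0, 0], "claw": 0}])

```text
clock: 9.8
tcp_pos: [0.5611, -0.0573, 0.0176]
eef_rot: [1.0, 0.003, -0.0, -0.0]
ft_force: [-0.7, -1.4, -1.3]
width: 0.007
```

```bash
python3 - <<'E'
from h import *
s=manip.read_state();print(s['tcp_pos'],s['ft_force'],s['eef_rot'])
crop("scene",[.561,s['tcp_pos'][1]+.035,.036],"pics/s4.png")
E
```

```text
[ 0.56110532 -0.05731466  0.01756326] [-0.67376353 -1.40443749 -1.34006055] [ 9.99995509e-01  2.99260150e-03 -9.96614854e-05 -1.28667580e-04]
off (np.int64(223), np.int64(181))
```

View pics/s4.png

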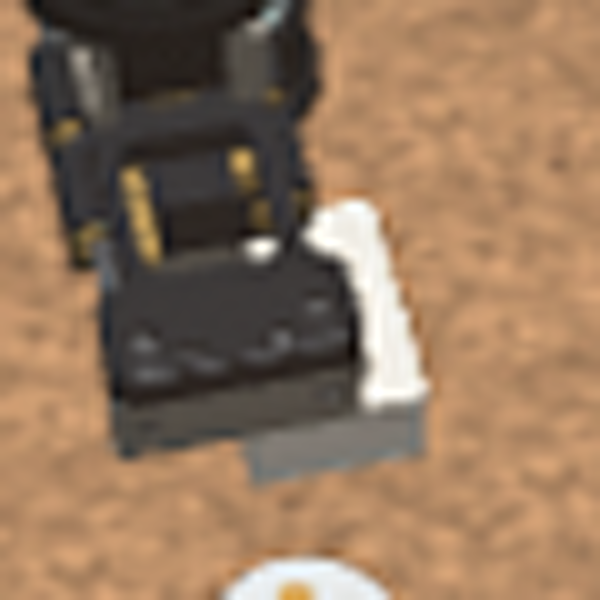

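```bash
python3 - <<'E'
from h import *
print(ray2z("scene",np.array([(380,203),(428,392),(250,480),(425,452)])/10+np.array([223,181])-.45,.036)[:2],ray2z("scene",np.array([(250,480),(425,452)])/10+np.array([223,181])-.45,.006))
E
```

```text
[[0.52827886 0.00599125 0.036     ]
 [0.59467663 0.00400329 0.036     ]] [[ 0.59173328 -0.04542836  0.006     ]
 [ 0.59353575  0.00362262  0.006     ]]
```

Call:
play_rows(commands=[{"travel": [0, 0.006, 0], "rot": [0, 0, 0], "claw": 0}, {"travel": [0, 0.009, 0], "rot": [0, 0, 0], "claw": 0}, {"travel": [0, 0.009, 0], "rot": [0, 0, 0], "claw": 0}, {"travel": [0, 0.009, 0], "rot": [0, 0, 0], "claw": 0}, {"travel": [0, 0.009, 0], "rot": [0, 0, 0], "claw": 0}, {"travel": [0, 0.009, 0], "rot": [0, 0, 0], "claw": 0}, {"travel": [0, 0.009, 0], "rot": [0, 0, 0], "claw": 0}, {"travel": [0, 0.009, 0], "rot": [0, 0, 0], "claw": 0}])

```text
clock: 10.52
tcp_pos: [0.5613, 0.0113, 0.0177]
eef_rot: [1.0, 0.003, 0.0, 0.0]
ft_force: [-0.1, -2.1, 1.3]
width: 0.006
```

Call:
play_rows(commands=[{"travel": [0, 0.009, 0], "rot": [0, 0, 0], "claw": 0}, {"travel": [0, 0.009, 0], "rot": [0, 0, 0], "claw": 0}, {"travel": [0, 0.009, 0], "rot": [0, 0, 0], "claw": 0}, {"travel": [0, 0.009, 0], "rot": [0, 0, 0], "claw": 0}, {"travel": [0, 0.009, 0], "rot": [0, 0, 0], "claw": 0}, {"travel": [0, 0.007, 0], "rot": [0, 0, 0], "claw": 0}, {"travel": [0, 0.005, 0], "rot": [0, 0, 0], "claw": 0}, {"travel": [0, 0.003, 0], "rot": [0, 0, 0], "claw": 0}])

```text
clock: 11.18
tcp_pos: [0.5613, 0.071, 0.0177]
eef_rot: [1.0, 0.003, 0.0, 0.0]
ft_force: [0.5, -1.9, 1.6]
width: 0.005
```

```bash
python3 - <<'E'
from h import *
s=manip.read_state();print(s['tcp_pos'],s['ft_force'],s['eef_rot'])
crop("scene",[.561,s['tcp_pos'][1]+.035,.036],"pics/s5.png",r=40,k=10)
crop("top",[.561,s['tcp_pos'][1]+.035,.036],"pics/t5.png",r=40,k=10)
E
```

```text
[0.56131362 0.07096644 0.01771655] [ 0.52425072 -1.90520524  1.56897071] [9.99995796e-01 2.89661266e-03 9.92910053e-05 9.17724902e-05]
off (np.int64(258), np.int64(163))
off (np.int64(169), np.int64(133))
```

View pics/s5.png

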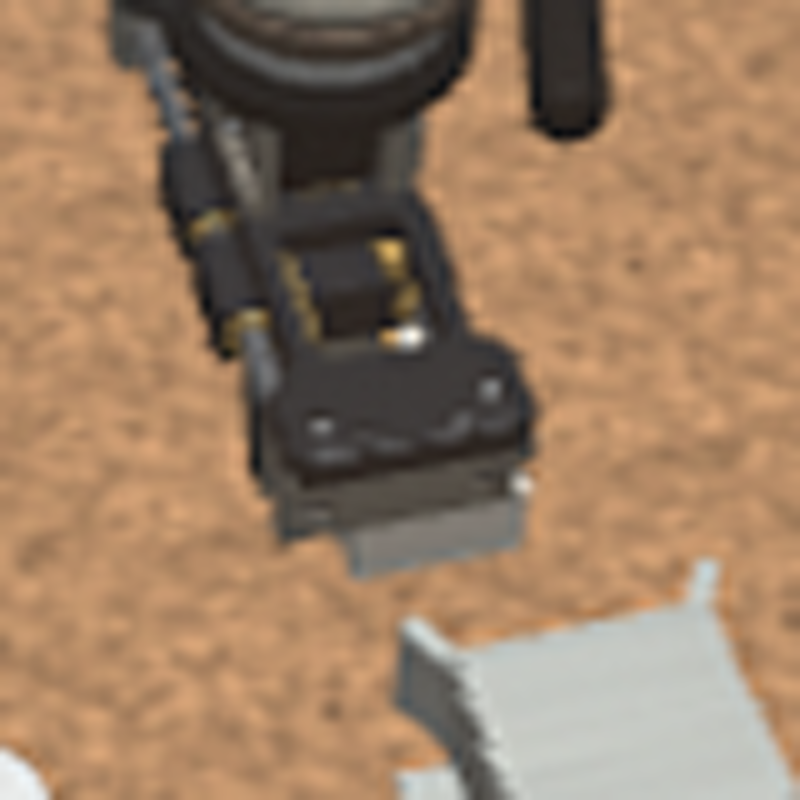

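View pics/t5.png

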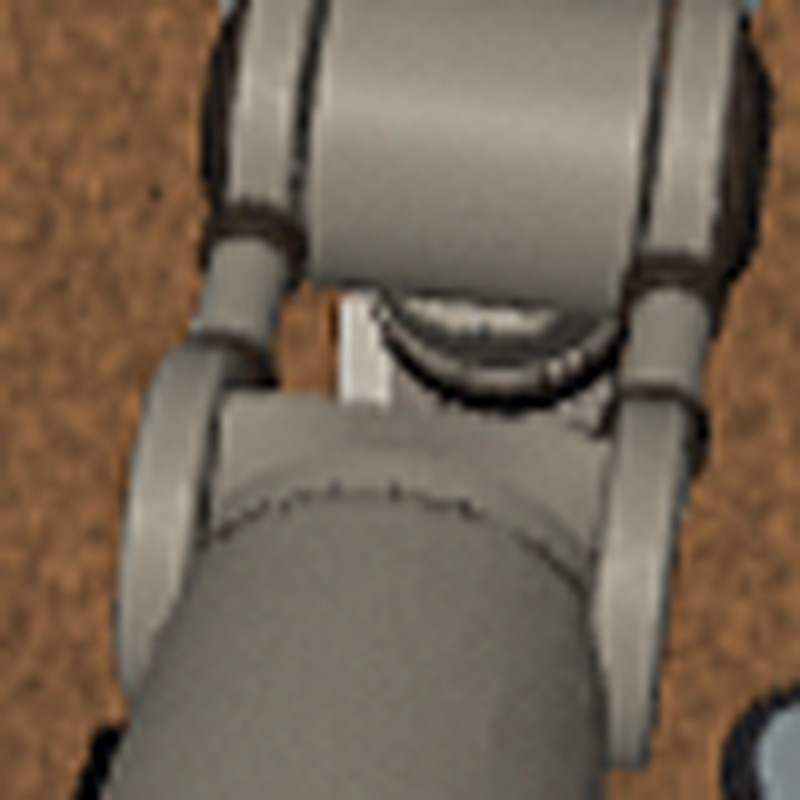

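```bash
python3 - <<'E'
from h import *
v=ray2z("scene",np.array([(352,577),(522,547)])/10+np.array([258,163])-.45,.006);print(v)
print(ray2z("scene",np.array([(350,543),(524,500)])/10+np.array([258,163])-.45,.036))
print(ray2z("top",np.array([(340,290),(341,400)])/10+np.array([169,133])-.45,.036))
E
```

```text
[[0.59292419 0.08332583 0.006     ]
 [0.59378408 0.13267926 0.006     ]]
[[0.60197518 0.0780915  0.036     ]
 [0.59878108 0.12843381 0.036     ]]
[[0.59797457 0.13060559 0.036     ]
 [0.56189199 0.12863526 0.036     ]]
```

Call:
play_rows(commands=[{"travel": [0, 0.005, 0], "rot": [0, 0, 0], "claw": 0}, {"travel": [0, 0.006, 0], "rot": [0, 0, 0], "claw": 0}, {"travel": [0, 0.005, 0], "rot": [0, 0, 0], "claw": 0}, {"travel": [0, 0.0025, 0], "rot": [0, 0, 0], "claw": 0}, {"travel": [0, 0, 0], "rot": [0, 0, 0], "claw": 0}, {"travel": [0, -0.008, 0], "rot": [0, 0, 0], "claw": 0}, {"travel": [0, -0.015, 0], "rot": [0, 0, 0], "claw": 0}, {"travel": [0, -0.01, 0.025], "rot": [0, 0, 0], "claw": 0}])

```text
clock: 11.95
tcp_pos: [0.557, 0.0552, 0.0382]
eef_rot: [1.0, 0.003, -0.005, -0.001]
ft_force: [-0.3, -0.0, -1.5]
width: 0.003
```

Call:
play_rows(commands=[{"travel": [-0.005, 0, 0.035], "rot": [0, 0, 7], "claw": 0}, {"travel": [-0.01, 0, 0], "rot": [0, 0, 7], "claw": 0}, {"travel": [-0.01, 0, 0], "rot": [0, 0, 7], "claw": 0}, {"travel": [-0.01, 0, 0], "rot": [0, 0, 7], "claw": 0}, {"travel": [-0.01, 0.006, 0], "rot": [0, 0, 7], "claw": 0}, {"travel": [-0.01, 0.008, 0], "rot": [0, 0, 7], "claw": 0}, {"travel": [-0.01, 0.009, 0], "rot": [0, 0, 7], "claw": 0}, {"travel": [-0.003, 0.009, 0], "rot": [0, 0, 7], "claw": 0}])

```text
clock: 12.62
tcp_pos: [0.4918, 0.0878, 0.0773]
eef_rot: [0.88, 0.474, -0.0, -0.0]
ft_force: [0.5, 0.6, -0.3]
width: 0.006
```

Call:
play_rows(commands=[{"travel": [0, 0.009, 0], "rot": [0, 0, 7], "claw": 0}, {"travel": [0, 0.009, 0], "rot": [0, 0, 7], "claw": 0}, {"travel": [0, 0.009, 0], "rot": [0, 0, 7], "claw": 0}, {"travel": [0, 0.009, 0], "rot": [0, 0, 7], "claw": 0}, {"travel": [0, 0, 0], "rot": [0, 0, 6], "claw": 0}, {"travel": [0, 0, 0], "rot": [0, 0, 0], "claw": 0}])

```text
clock: 13.12
tcp_pos: [0.4931, 0.1238, 0.0776]
eef_rot: [0.704, 0.71, 0.0, -0.0]
ft_force: [0.6, 0.2, 0.4]
width: 0.007
```

```bash
python3 - <<'E'
from h import *
s=manip.read_state();print(s['tcp_pos'],s['ft_force'],s['eef_rot'])
crop("scene",[.59,.1245,.036],"pics/s6.png",r=40,k=10)
E
```

```text
[0.49314815 0.12378803 0.0775577 ] [0.61716597 0.15096702 0.41466572] [ 7.04220708e-01  7.09981116e-01  2.05346373e-05 -9.04339806e-05]
off (np.int64(267), np.int64(170))
```

View pics/s6.png

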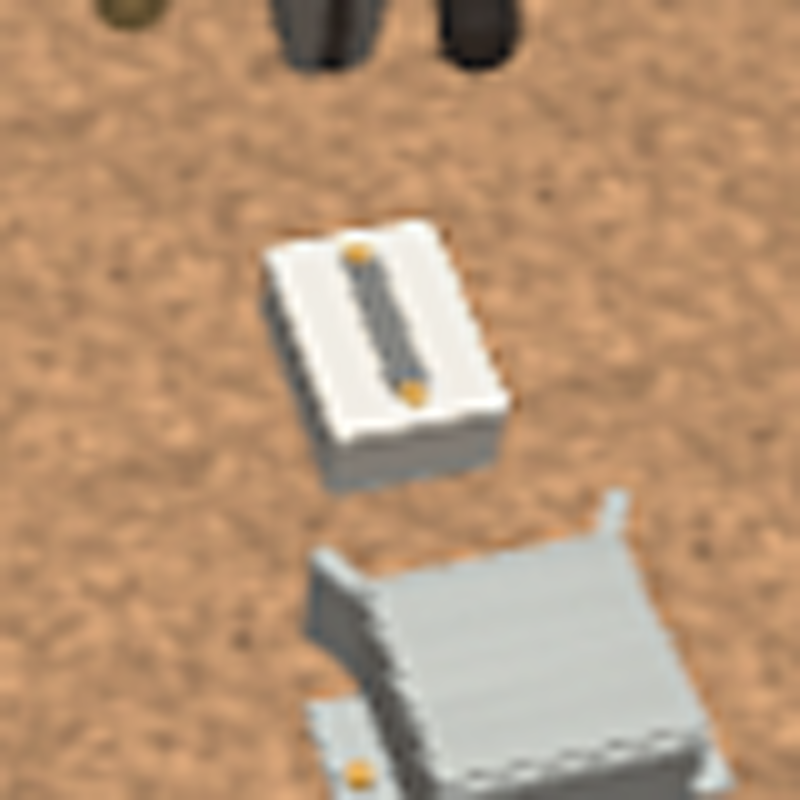

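```bash
python3 - <<'E'
from h import *
o=(267,170)
dots("scene",[(356,252),(413,393)],o)
rect("scene",[(265,252),(428,222),(510,405),(340,440)],o)
rect("scene",[(368,582),(612,535),(702,742),(440,792)],o,z=.048)
v=ray2z("scene",np.array([(322,550),(618,493)])/10+np.array(o)-.45,.048);print(v)
rect("top",[(152,103),(371,108),(368,306),(148,300)],(180,115),z=.048)
E
```

```text
c [0.5595 0.1265] len 0.0518 yaw 0.008
centre [0.5617 0.1262]
 edge 0 0.0485 yaw 1.573
 edge 1 0.0678 yaw 0.025
 edge 2 0.049 yaw -1.553
 edge 3 0.0686 yaw -3.122
centre [0.6827 0.1258]
 edge 0 0.0669 yaw 1.568
 edge 1 0.0652 yaw 0.008
 edge 2 0.0687 yaw -1.584
 edge 3 0.0645 yaw 3.121
[[0.63779788 0.08379151 0.048     ]
 [0.63790801 0.16553926 0.048     ]]
centre [0.6835 0.124 ]
 edge 0 0.0707 yaw -1.556
 edge 1 0.0665 yaw -3.117
 edge 2 0.0703 yaw 1.579
 edge 3 0.0661 yaw 0.03
```

Call:
play_rows(commands=[{"travel": [0, 0.0007, -0.025], "rot": [0, 0, 0], "claw": 0}, {"travel": [0, 0, -0.025], "rot": [0, 0, 0], "claw": 0}, {"travel": [0, 0, -0.0095], "rot": [0, 0, 0], "claw": 0}, {"travel": [0.004, 0, 0], "rot": [0, 0, 0], "claw": 0}, {"travel": [0.004, 0, 0], "rot": [0, 0, 0], "claw": 0}, {"travel": [0.004, 0, 0], "rot": [0, 0, 0], "claw": 0}, {"travel": [0.004, 0, 0], "rot": [0, 0, 0], "claw": 0}, {"travel": [0.004, 0, 0], "rot": [0, 0, 0], "claw": 0}])

```text
clock: 13.83
tcp_pos: [0.515, 0.1245, 0.0195]
eef_rot: [0.705, 0.709, 0.001, 0.001]
ft_force: [-0.7, -0.7, -0.5]
width: 0.005
```

Call:
play_rows(commands=[{"travel": [0.004, 0, 0], "rot": [0, 0, 0], "claw": 0}, {"travel": [0.004, 0, 0], "rot": [0, 0, 0], "claw": 0}, {"travel": [0.004, 0, 0], "rot": [0, 0, 0], "claw": 0}, {"travel": [0.004, 0, 0], "rot": [0, 0, 0], "claw": 0}, {"travel": [0.004, 0, 0], "rot": [0, 0, 0], "claw": 0}, {"travel": [0.004, 0, 0], "rot": [0, 0, 0], "claw": 0}, {"travel": [0.004, 0, 0], "rot": [0, 0, 0], "claw": 0}, {"travel": [0.004, 0, 0], "rot": [0, 0, 0], "claw": 0}])

```text
clock: 14.5
tcp_pos: [0.5456, 0.1245, 0.0181]
eef_rot: [0.705, 0.709, -0.0, -0.0]
ft_force: [-2.9, -0.4, 3.2]
width: 0.007
```

```bash
python3 - <<'E'
from h import *
s=manip.read_state();print(s['tcp_pos'],s['ft_force'],s['eef_rot'])
crop("scene",[.61,.1245,.036],"pics/s7.png",r=40,k=10)
E
```

```text
[0.54559782 0.12454647 0.0180662 ] [-2.89863914 -0.42480137  3.19745326] [ 7.05265574e-01  7.08943206e-01 -5.86119360e-06 -2.48098392e-05]
off (np.int64(269), np.int64(176))
```

View pics/s7.png

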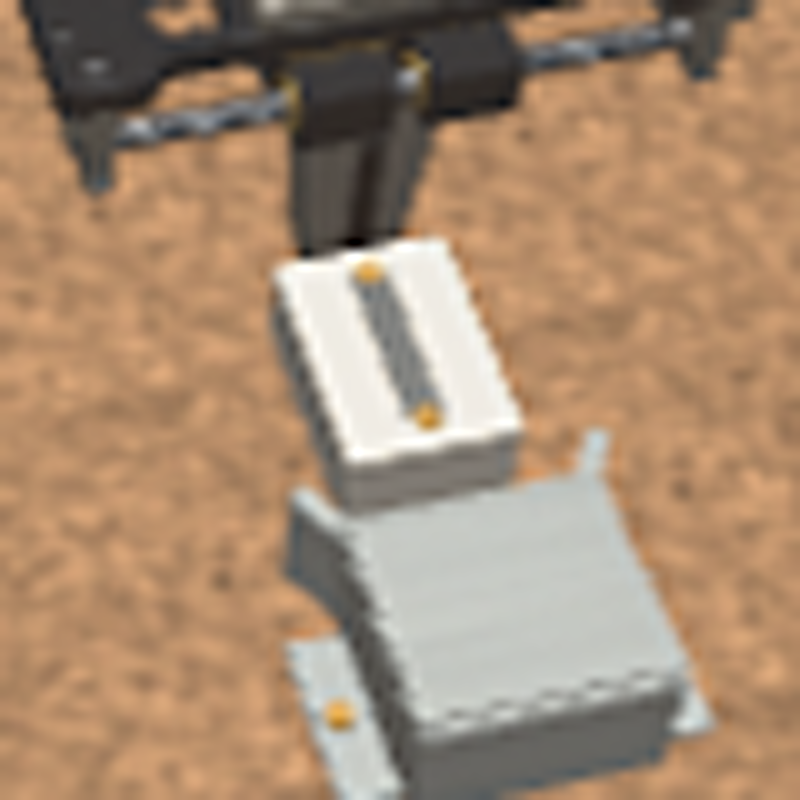

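```bash
python3 - <<'E'
from h import *
o=(269,176)
dots("scene",[(369,272),(428,416)],o)
rect("scene",[(278,272),(442,240),(522,430),(350,463)],o)
E
```

```text
c [0.5889 0.127 ] len 0.051 yaw 0.012
centre [0.591  0.1262]
 edge 0 0.0482 yaw 1.582
 edge 1 0.0675 yaw 0.006
 edge 2 0.0484 yaw -1.572
 edge 3 0.0669 yaw -3.139
```

Call:
play_rows(commands=[{"travel": [0.004, 0, 0], "rot": [0, 0, 0], "claw": 0}, {"travel": [0.004, 0, 0], "rot": [0, 0, 0], "claw": 0}, {"travel": [0.003, 0, 0], "rot": [0, 0, 0], "claw": 0}, {"travel": [0.003, 0, 0], "rot": [0, 0, 0], "claw": 0}, {"travel": [0.003, 0, 0], "rot": [0, 0, 0], "claw": 0}])

```text
clock: 14.97
tcp_pos: [0.5626, 0.1245, 0.018]
eef_rot: [0.705, 0.709, 0.0, 0.0]
ft_force: [-1.5, -0.0, 0.3]
width: 0.003
```

Call:
play_rows(commands=[{"travel": [0.002, 0, 0], "rot": [0, 0, 0], "claw": 0}, {"travel": [0.002, 0, 0], "rot": [0, 0, 0], "claw": 0}, {"travel": [0.002, 0, 0], "rot": [0, 0, 0], "claw": 0}, {"travel": [0.002, 0, 0], "rot": [0, 0, 0], "claw": 0}, {"travel": [0.0015, 0, 0], "rot": [0, 0, 0], "claw": 0}])

```text
clock: 15.38
tcp_pos: [0.572, 0.1245, 0.0181]
eef_rot: [0.705, 0.709, 0.0, 0.0]
ft_force: [-1.5, 0.4, -0.8]
width: 0.005
```

Call:
play_rows(commands=[{"travel": [0.0015, 0, 0], "rot": [0, 0, 0], "claw": 0}, {"travel": [0.0015, 0, 0], "rot": [0, 0, 0], "claw": 0}, {"travel": [0.0015, 0, 0], "rot": [0, 0, 0], "claw": 0}, {"travel": [0.0015, 0, 0], "rot": [0, 0, 0], "claw": 0}, {"travel": [0.001, 0, 0], "rot": [0, 0, 0], "claw": 0}])

```text
clock: 15.8
tcp_pos: [0.5789, 0.1245, 0.0181]
eef_rot: [0.705, 0.709, 0.0, 0.0]
ft_force: [-1.1, -0.5, -1.3]
width: 0.003
```

Call:
play_rows(commands=[{"travel": [0.001, 0, 0], "rot": [0, 0, 0], "claw": 0}, {"travel": [0.001, 0, 0], "rot": [0, 0, 0], "claw": 0}, {"travel": [0.001, 0, 0], "rot": [0, 0, 0], "claw": 0}, {"travel": [0.001, 0, 0], "rot": [0, 0, 0], "claw": 0}, {"travel": [0.001, 0, 0], "rot": [0, 0, 0], "claw": 0}])

```text
clock: 16.22
tcp_pos: [0.5838, 0.1245, 0.0181]
eef_rot: [0.705, 0.709, -0.0, -0.0]
ft_force: [-0.5, -0.1, -1.0]
width: 0.004
```

```bash
python3 - <<'E'
from h import *
s=manip.read_state();print(s['tcp_pos'],s['ft_force'],s['clock'])
crop("scene",[.63,.1245,.036],"pics/s8.png",r=40,k=10)
E
```

```text
[0.58378822 0.12453622 0.01808855] [-0.48964269 -0.14609317 -1.03095135] 16.2167
off (np.int64(272), np.int64(181))
```

View pics/s8.png

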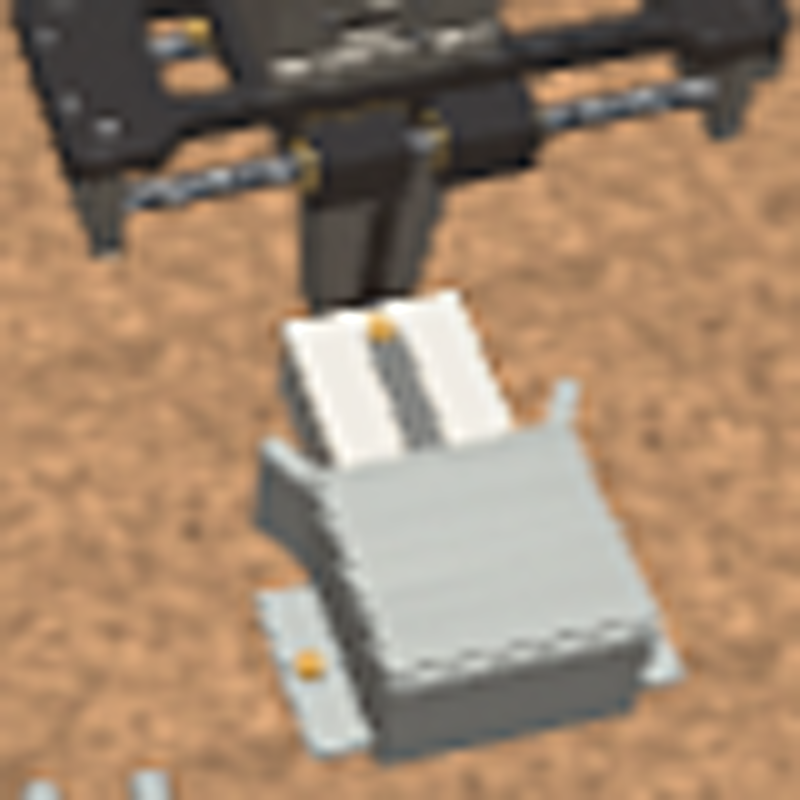

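Call:
play_rows(commands=[{"travel": [0.001, 0, 0], "rot": [0, 0, 0], "claw": 0}, {"travel": [0.001, 0, 0], "rot": [0, 0, 0], "claw": 0}, {"travel": [0.001, 0, 0], "rot": [0, 0, 0], "claw": 0}, {"travel": [0.001, 0, 0], "rot": [0, 0, 0], "claw": 0}])

```text
clock: 16.6
tcp_pos: [0.5878, 0.1245, 0.0181]
eef_rot: [0.705, 0.709, -0.0, -0.0]
ft_force: [-2.1, -0.3, 0.9]
width: 0.005
```

Call:
play_rows(commands=[{"travel": [0.001, 0, 0], "rot": [0, 0, 0], "claw": 0}, {"travel": [0.001, 0, 0], "rot": [0, 0, 0], "claw": 0}])

```text
clock: 16.77
tcp_pos: [0.5898, 0.1246, 0.0182]
eef_rot: [0.705, 0.709, -0.0, -0.0]
ft_force: [-1.4, 0.4, 1.4]
width: 0.005
```

Call:
play_rows(commands=[{"travel": [0.001, 0, 0], "rot": [0, 0, 0], "claw": 0}, {"travel": [0.001, 0, 0], "rot": [0, 0, 0], "claw": 0}])

```text
clock: 16.93
tcp_pos: [0.5918, 0.1245, 0.0181]
eef_rot: [0.705, 0.709, -0.0, -0.0]
ft_force: [-1.9, -0.3, 1.1]
width: 0.005
```

Call:
play_rows(commands=[{"travel": [0.0007, 0, 0], "rot": [0, 0, 0], "claw": 0}, {"travel": [0.0007, 0, 0], "rot": [0, 0, 0], "claw": 0}])

```text
clock: 17.1
tcp_pos: [0.5931, 0.1246, 0.0182]
eef_rot: [0.705, 0.709, -0.0, -0.0]
ft_force: [-2.8, -1.0, 1.4]
width: 0.005
```

Call:
play_rows(commands=[{"travel": [0.0007, 0, 0], "rot": [0, 0, 0], "claw": 0}])

```text
clock: 17.18
tcp_pos: [0.5938, 0.1246, 0.0181]
eef_rot: [0.705, 0.709, -0.0, -0.0]
ft_force: [-3.2, -0.2, 1.5]
width: 0.006
```

Call:
play_rows(commands=[{"travel": [0.0007, 0, 0], "rot": [0, 0, 0], "claw": 0}])

```text
clock: 17.27
tcp_pos: [0.5945, 0.1246, 0.0181]
eef_rot: [0.705, 0.709, -0.0, -0.0]
ft_force: [-3.9, -0.3, 1.6]
width: 0.004
```

Call:
play_rows(commands=[{"travel": [0, 0, 0], "rot": [0, 0, 0], "claw": 0}])

```text
clock: 17.35
tcp_pos: [0.5948, 0.1245, 0.0181]
eef_rot: [0.705, 0.709, 0.0, 0.0]
ft_force: [-2.1, -0.2, 1.6]
width: 0.003
```

Call:
play_rows(commands=[{"travel": [0.0007, 0, 0], "rot": [0, 0, 0], "claw": 0}])

```text
clock: 17.43
tcp_pos: [0.5951, 0.1245, 0.0182]
eef_rot: [0.705, 0.709, -0.0, -0.0]
ft_force: [-2.8, 0.3, 2.3]
width: 0.006
```

Call:
play_rows(commands=[{"travel": [0, 0, 0], "rot": [0, 0, 0], "claw": 0}])

```text
clock: 17.52
tcp_pos: [0.5953, 0.1245, 0.0181]
eef_rot: [0.705, 0.709, 0.0, 0.0]
ft_force: [-2.0, 0.2, 1.4]
width: 0.006
```

Call:
play_rows(commands=[{"travel": [0.0007, 0, 0], "rot": [0, 0, 0], "claw": 0}])

```text
clock: 17.6
tcp_pos: [0.5957, 0.1245, 0.0181]
eef_rot: [0.705, 0.709, -0.0, -0.0]
ft_force: [-2.9, -0.5, 1.1]
width: 0.002
```

Call:
play_rows(commands=[{"travel": [0.0007, 0, 0], "rot": [0, 0, 0], "claw": 0}, {"travel": [0.0007, 0, 0], "rot": [0, 0, 0], "claw": 0}])

```text
clock: 17.77
tcp_pos: [0.5974, 0.1245, 0.0181]
eef_rot: [0.705, 0.709, -0.0, -0.0]
ft_force: [-3.1, 0.1, 2.7]
width: -0.0
```

Call:
play_rows(commands=[{"travel": [0.0007, 0, 0], "rot": [0, 0, 0], "claw": 0}, {"travel": [0.0007, 0, 0], "rot": [0, 0, 0], "claw": 0}])

```text
clock: 17.93
tcp_pos: [0.5988, 0.1245, 0.0181]
eef_rot: [0.705, 0.709, -0.0, -0.0]
ft_force: [-3.5, -0.2, 2.6]
width: 0.007
```

Call:
play_rows(commands=[{"travel": [0.0007, 0, 0], "rot": [0, 0, 0], "claw": 0}, {"travel": [0.0007, 0, 0], "rot": [0, 0, 0], "claw": 0}])

```text
clock: 18.1
tcp_pos: [0.6002, 0.1245, 0.0181]
eef_rot: [0.705, 0.709, -0.0, -0.0]
ft_force: [-3.7, 0.9, 2.9]
width: 0.006
```

```bash
python3 - <<'E'
from h import *
s=manip.read_state();print(s['tcp_pos'],s['ft_force'],s['clock'])
E
```

```text
[0.60015185 0.12454333 0.01812783] [-3.65800972  0.87887231  2.91500131] 18.1
```

Call:
play_rows(commands=[{"travel": [0.0007, 0, 0], "rot": [0, 0, 0], "claw": 0}, {"travel": [0.0007, 0, 0], "rot": [0, 0, 0], "claw": 0}])

```text
clock: 18.27
tcp_pos: [0.6016, 0.1246, 0.0181]
eef_rot: [0.705, 0.709, -0.0, -0.0]
ft_force: [-3.4, -0.6, 2.6]
width: 0.005
```

Call:
play_rows(commands=[{"travel": [0.0007, 0, 0], "rot": [0, 0, 0], "claw": 0}])

```text
clock: 18.35
tcp_pos: [0.6023, 0.1246, 0.0181]
eef_rot: [0.705, 0.709, -0.0, -0.0]
ft_force: [-3.9, -0.0, 2.3]
width: 0.004
```

Call:
play_rows(commands=[{"travel": [0.0007, 0, 0], "rot": [0, 0, 0], "claw": 0}])

```text
clock: 18.43
tcp_pos: [0.603, 0.1245, 0.0181]
eef_rot: [0.705, 0.709, -0.0, -0.0]
ft_force: [-4.1, 0.7, 2.8]
width: 0.006
```

Call:
play_rows(commands=[{"travel": [0.0007, 0, 0], "rot": [0, 0, 0], "claw": 0}, {"travel": [0.0007, 0, 0], "rot": [0, 0, 0], "claw": 0}])

```text
clock: 18.6
tcp_pos: [0.6044, 0.1245, 0.0181]
eef_rot: [0.705, 0.709, -0.0, -0.0]
ft_force: [-3.4, 1.1, 2.7]
width: 0.004
```

Call:
play_rows(commands=[{"travel": [0.0007, 0, 0], "rot": [0, 0, 0], "claw": 0}])

```text
clock: 18.68
tcp_pos: [0.6051, 0.1245, 0.0181]
eef_rot: [0.705, 0.709, -0.0, -0.0]
ft_force: [-5.0, 0.3, 3.7]
width: 0.007
```

Call:
play_rows(commands=[{"travel": [0.0005, 0, 0], "rot": [0, 0, 0], "claw": 0}])

```text
clock: 18.77
tcp_pos: [0.6056, 0.1245, 0.0181]
eef_rot: [0.705, 0.709, -0.0, 0.0]
ft_force: [-3.7, 0.4, 3.4]
width: 0.008
```

Call:
play_rows(commands=[{"travel": [0.0007, 0, 0], "rot": [0, 0, 0], "claw": 0}, {"travel": [0.0006, 0, 0], "rot": [0, 0, 0], "claw": 0}])

```text
clock: 18.93
tcp_pos: [0.6069, 0.1245, 0.0181]
eef_rot: [0.705, 0.709, -0.0, 0.0]
ft_force: [-4.1, -0.2, 2.9]
width: 0.002
```

Call:
play_rows(commands=[{"travel": [0.0006, 0, 0], "rot": [0, 0, 0], "claw": 0}])

```text
clock: 19.02
tcp_pos: [0.6074, 0.1245, 0.0181]
eef_rot: [0.705, 0.709, -0.0, -0.0]
ft_force: [-4.4, -0.2, 3.6]
width: 0.007
```

Call:
play_rows(commands=[{"travel": [0.0006, 0, 0], "rot": [0, 0, 0], "claw": 0}])

```text
clock: 19.1
tcp_pos: [0.6081, 0.1245, 0.0181]
eef_rot: [0.705, 0.709, 0.0, 0.0]
ft_force: [-4.0, -0.9, 3.0]
width: 0.003
```

Call:
play_rows(commands=[{"travel": [0.0006, 0, 0], "rot": [0, 0, 0], "claw": 0}])

```text
clock: 19.18
tcp_pos: [0.6086, 0.1245, 0.0181]
eef_rot: [0.705, 0.709, -0.0, -0.0]
ft_force: [-3.9, 0.1, 3.8]
width: 0.004
```

```bash
python3 - <<'E'
from h import *
crop("scene",[.63,.1245,.036],"pics/s9.png",r=40,k=10)
E
```

```text
off (np.int64(272), np.int64(181))
```

View pics/s9.png

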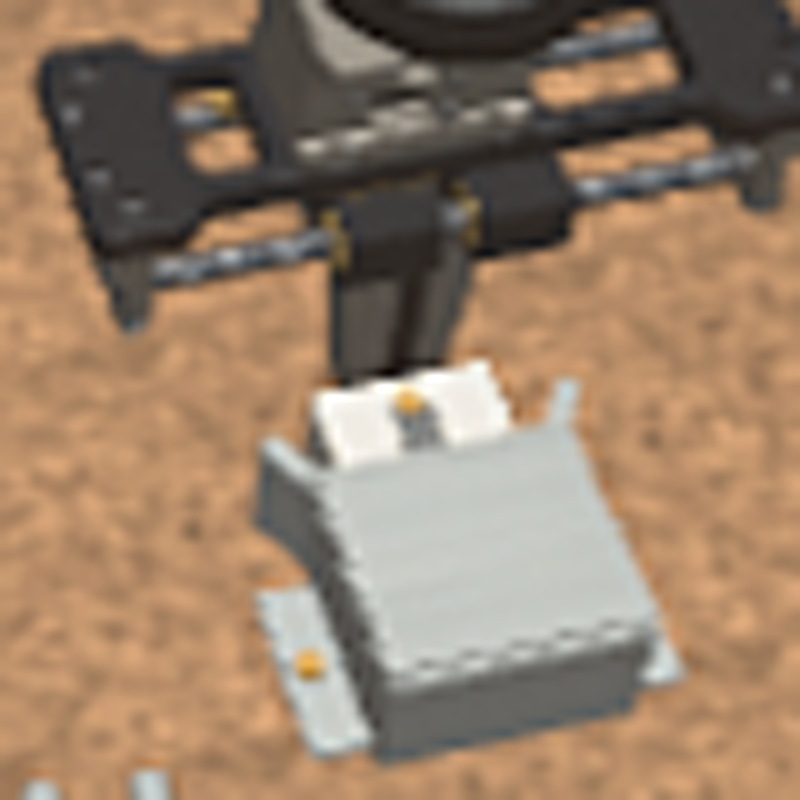

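```bash
python3 - <<'E'
from h import *
o=np.array((272,181))
print(ray2z("scene",np.array([(312,397),(487,362),(409,400)])/10+o-.45,.036))
print(manip.read_state()['clock'])
E
```

```text
[[0.6190179  0.1016435  0.036     ]
 [0.61859989 0.15118154 0.036     ]
 [0.62584296 0.12670301 0.036     ]]
19.2333
```

Call:
play_rows(commands=[{"travel": [0.0006, 0, 0], "rot": [0, 0, 0], "claw": 0}])

```text
clock: 19.32
tcp_pos: [0.6087, 0.1245, 0.0181]
eef_rot: [0.705, 0.709, -0.001, -0.0]
ft_force: [-6.0, -1.1, 5.5]
width: 0.006
```

Call:
play_rows(commands=[{"travel": [0.0006, 0, 0], "rot": [0, 0, 0], "claw": 0}])

```text
clock: 19.4
tcp_pos: [0.6089, 0.1245, 0.0181]
eef_rot: [0.705, 0.709, -0.001, -0.001]
ft_force: [-8.2, -0.3, 7.9]
width: 0.007
```

Call:
play_rows(commands=[{"travel": [0.0006, 0, 0], "rot": [0, 0, 0], "claw": 0}])

```text
clock: 19.48
tcp_pos: [0.609, 0.1245, 0.0181]
eef_rot: [0.705, 0.709, -0.001, -0.001]
ft_force: [-10.3, -0.5, 9.4]
width: 0.004
```

Call:
play_rows(commands=[{"travel": [0, 0, 0.0005], "rot": [0, 0, 0], "claw": 0}])

```text
clock: 19.57
tcp_pos: [0.6091, 0.1245, 0.0181]
eef_rot: [0.705, 0.709, -0.001, -0.001]
ft_force: [-6.4, -0.7, 2.8]
width: 0.008
```

Call:
play_rows(commands=[{"travel": [0, 0, 0.0005], "rot": [0, 0, 0], "claw": 0}])

```text
clock: 19.65
tcp_pos: [0.6091, 0.1245, 0.0182]
eef_rot: [0.705, 0.709, -0.001, -0.001]
ft_force: [-3.9, -0.3, -0.4]
width: 0.006
```

Call:
play_rows(commands=[{"travel": [0, 0, 0.0005], "rot": [0, 0, 0], "claw": 0}])

```text
clock: 19.73
tcp_pos: [0.6092, 0.1245, 0.0185]
eef_rot: [0.705, 0.709, -0.001, -0.001]
ft_force: [-3.8, -0.2, -1.3]
width: 0.006
```

Call:
play_rows(commands=[{"travel": [0.0004, 0, 0], "rot": [0, 0, 0], "claw": 0}])

```text
clock: 19.82
tcp_pos: [0.6095, 0.1245, 0.0185]
eef_rot: [0.705, 0.709, -0.001, -0.001]
ft_force: [-4.7, -0.5, -1.7]
width: 0.007
```

Call:
play_rows(commands=[{"travel": [0.0004, 0, 0], "rot": [0, 0, 0], "claw": 0}])

```text
clock: 19.9
tcp_pos: [0.6096, 0.1245, 0.0184]
eef_rot: [0.705, 0.709, -0.001, -0.001]
ft_force: [-6.6, -0.2, 0.1]
width: 0.001
```

Call:
play_rows(commands=[{"travel": [0.0004, 0, 0], "rot": [0, 0, 0], "claw": 0}])

```text
clock: 19.98
tcp_pos: [0.6097, 0.1245, 0.0183]
eef_rot: [0.705, 0.709, -0.002, -0.002]
ft_force: [-7.5, -1.1, -0.0]
width: 0.002
```

Call:
play_rows(commands=[{"travel": [0.0004, 0, 0], "rot": [0, 0, 0], "claw": 0}])

```text
clock: 20.07
tcp_pos: [0.6097, 0.1245, 0.0182]
eef_rot: [0.705, 0.709, -0.002, -0.002]
ft_force: [-9.2, -0.5, 0.7]
width: 0.006
```

Call:
play_rows(commands=[{"travel": [0.0003, 0, 0], "rot": [0, 0, 0], "claw": 0}, {"travel": [0, 0, 0], "rot": [0, 0, 0], "claw": 0}])

```text
clock: 20.23
tcp_pos: [0.6097, 0.1245, 0.0182]
eef_rot: [0.705, 0.709, -0.002, -0.002]
ft_force: [-8.9, -0.8, 1.5]
width: 0.005
```

Call:
play_rows(commands=[{"travel": [0, 0, 0], "rot": [0, 0, 0], "claw": 0}, {"travel": [0, 0, 0], "rot": [0, 0, 0], "claw": 0}])

```text
clock: 20.4
tcp_pos: [0.6097, 0.1245, 0.0182]
eef_rot: [0.705, 0.709, -0.002, -0.002]
ft_force: [-8.4, -0.8, 1.6]
width: 0.006
```

Call:
play_rows(commands=[{"travel": [0.0004, 0, 0.0003], "rot": [0, 0, 0], "claw": 0}, {"travel": [0.0002, 0, 0], "rot": [0, 0, 0], "claw": 0}])

```text
clock: 20.57
tcp_pos: [0.61, 0.1245, 0.0183]
eef_rot: [0.705, 0.709, -0.002, -0.002]
ft_force: [-10.1, -0.9, 0.9]
width: 0.004
```

Call:
play_rows(commands=[{"travel": [0, 0, 0], "rot": [0, 0, 0], "claw": 0}, {"travel": [0, 0, 0], "rot": [0, 0, 0], "claw": 0}])

```text
clock: 20.73
tcp_pos: [0.61, 0.1245, 0.0182]
eef_rot: [0.705, 0.709, -0.003, -0.002]
ft_force: [-8.5, -0.9, 0.6]
width: 0.003
```

Call:
play_rows(commands=[{"travel": [0.0004, 0, 0], "rot": [0, 0, 0], "claw": 0}, {"travel": [0, 0, 0], "rot": [0, 0, 0], "claw": 0}, {"travel": [0, 0, 0], "rot": [0, 0, 0], "claw": 0}, {"travel": [0, 0, 0], "rot": [0, 0, 0], "claw": 0}, {"travel": [0, 0, 0], "rot": [0, 0, 0], "claw": 0}, {"travel": [0, 0, 0], "rot": [0, 0, 0], "claw": 0}, {"travel": [0, 0, 0], "rot": [0, 0, 0], "claw": 0}])

```text
clock: 21.32
tcp_pos: [0.61, 0.1245, 0.0182]
eef_rot: [0.705, 0.709, -0.003, -0.003]
ft_force: [-11.2, -1.3, 1.9]
width: 0.006
```

Call:
play_rows(commands=[{"travel": [-0.0003, 0, 0], "rot": [0, 0, 0], "claw": 0}, {"travel": [-0.0003, 0, 0], "rot": [0, 0, 0], "claw": 0}, {"travel": [-0.0003, 0, 0], "rot": [0, 0, 0], "claw": 0}])

```text
clock: 21.57
tcp_pos: [0.61, 0.1245, 0.0184]
eef_rot: [0.705, 0.709, -0.002, -0.002]
ft_force: [-7.6, -0.5, 0.3]
width: 0.006
```

Call:
play_rows(commands=[{"travel": [-0.0003, 0, 0], "rot": [0, 0, 0], "claw": 0}, {"travel": [-0.0003, 0, 0], "rot": [0, 0, 0], "claw": 0}])

```text
clock: 21.73
tcp_pos: [0.6098, 0.1245, 0.0185]
eef_rot: [0.705, 0.709, -0.002, -0.002]
ft_force: [-6.9, -0.7, -1.2]
width: 0.004
```

Call:
play_rows(commands=[{"travel": [-0.0003, 0, 0], "rot": [0, 0, 0], "claw": 0}, {"travel": [-0.0003, 0, 0], "rot": [0, 0, 0], "claw": 0}])

```text
clock: 21.9
tcp_pos: [0.6096, 0.1245, 0.0185]
eef_rot: [0.705, 0.709, -0.001, -0.001]
ft_force: [-5.3, -0.6, -2.2]
width: 0.006
```

Call:
play_rows(commands=[{"travel": [-0.0003, 0, 0], "rot": [0, 0, 0], "claw": 0}, {"travel": [-0.0003, 0, 0], "rot": [0, 0, 0], "claw": 0}])

```text
clock: 22.07
tcp_pos: [0.6094, 0.1245, 0.0187]
eef_rot: [0.705, 0.709, -0.001, -0.001]
ft_force: [-5.4, -0.1, -0.4]
width: 0.005
```

Call:
play_rows(commands=[{"travel": [-0.0003, 0, 0], "rot": [0, 0, 0], "claw": 0}, {"travel": [-0.0003, 0, 0], "rot": [0, 0, 0], "claw": 0}])

```text
clock: 22.23
tcp_pos: [0.6094, 0.1245, 0.0193]
eef_rot: [0.705, 0.709, -0.0, -0.0]
ft_force: [-5.2, -0.1, -2.0]
width: 0.004
```

Call:
play_rows(commands=[{"travel": [-0.0003, 0, 0], "rot": [0, 0, 0], "claw": 0}, {"travel": [-0.0003, 0, 0], "rot": [0, 0, 0], "claw": 0}])

```text
clock: 22.4
tcp_pos: [0.6093, 0.1245, 0.0197]
eef_rot: [0.705, 0.709, -0.0, -0.0]
ft_force: [-5.0, -0.7, -1.6]
width: 0.006
```

Call:
play_rows(commands=[{"travel": [-0.0003, 0, 0], "rot": [0, 0, 0], "claw": 0}, {"travel": [-0.0003, 0, 0], "rot": [0, 0, 0], "claw": 0}])

```text
clock: 22.57
tcp_pos: [0.6091, 0.1245, 0.02]
eef_rot: [0.705, 0.709, 0.0, 0.0]
ft_force: [-4.1, 0.3, -1.9]
width: 0.0
```

Call:
play_rows(commands=[{"travel": [-0.0003, 0, 0], "rot": [0, 0, 0], "claw": 0}, {"travel": [-0.0003, 0, 0], "rot": [0, 0, 0], "claw": 0}])

```text
clock: 22.73
tcp_pos: [0.6088, 0.1245, 0.0203]
eef_rot: [0.705, 0.709, 0.001, 0.001]
ft_force: [-2.8, -0.6, -1.4]
width: 0.002
```

Call:
play_rows(commands=[{"travel": [-0.0003, 0, 0], "rot": [0, 0, 0], "claw": 0}, {"travel": [-0.0003, 0, 0], "rot": [0, 0, 0], "claw": 0}])

```text
clock: 22.9
tcp_pos: [0.6086, 0.1245, 0.0205]
eef_rot: [0.705, 0.709, 0.001, 0.001]
ft_force: [-1.2, 0.0, 0.9]
width: 0.005
```

Call:
play_rows(commands=[{"travel": [-0.0003, 0, 0], "rot": [0, 0, 0], "claw": 0}, {"travel": [-0.0003, 0, 0], "rot": [0, 0, 0], "claw": 0}])

```text
clock: 23.07
tcp_pos: [0.6085, 0.1245, 0.0208]
eef_rot: [0.705, 0.709, 0.001, 0.001]
ft_force: [0.7, -0.6, 1.3]
width: 0.01
```

Call:
play_rows(commands=[{"travel": [-0.0005, 0, 0], "rot": [0, 0, 0], "claw": 0}, {"travel": [-0.0005, 0, 0], "rot": [0, 0, 0], "claw": 0}, {"travel": [-0.0005, 0, 0], "rot": [0, 0, 0], "claw": 0}, {"travel": [-0.0005, 0, 0], "rot": [0, 0, 0], "claw": 0}, {"travel": [-0.001, 0, 0], "rot": [0, 0, 0], "claw": 0}, {"travel": [-0.001, 0, 0], "rot": [0, 0, 0], "claw": 0}, {"travel": [-0.002, 0, 0], "rot": [0, 0, 0], "claw": 0}])

```text
clock: 23.65
tcp_pos: [0.601, 0.1245, 0.0199]
eef_rot: [0.705, 0.709, 0.0, 0.0]
ft_force: [0.2, -0.1, -0.3]
width: 0.004
```

```bash
python3 - <<'E'
from h import *
s=manip.read_state();print(s['tcp_pos'],s['ft_force'],s['clock'])
crop("scene",[.63,.1245,.036],"pics/s10.png",r=40,k=10)
E
```

```text
[0.60101875 0.12452781 0.01992181] [ 0.23825222 -0.09059377 -0.33233251] 23.65
off (np.int64(272), np.int64(181))
```

View pics/s10.png

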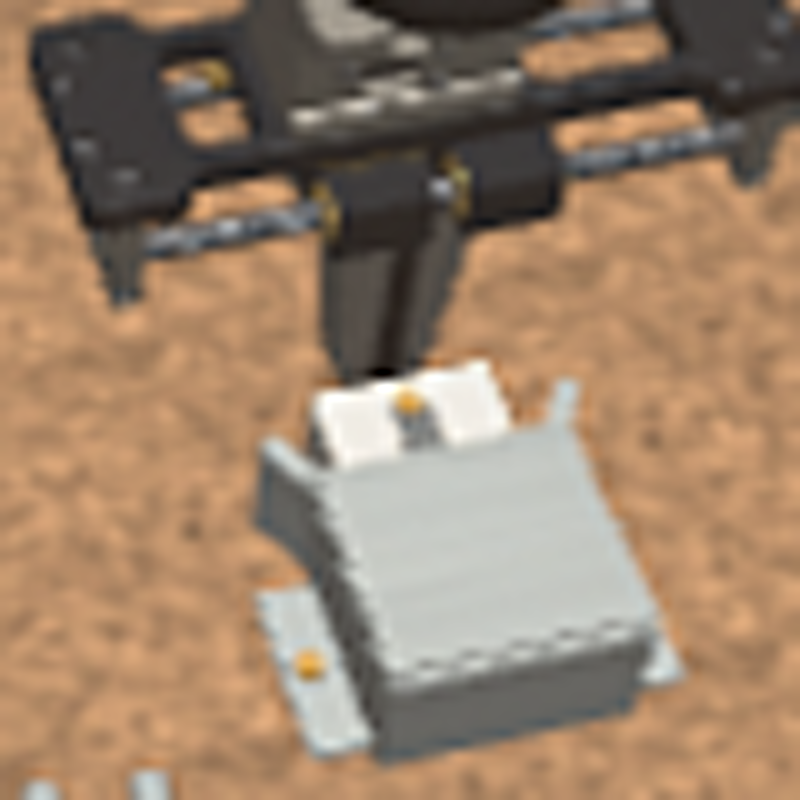

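Call:
play_rows(commands=[{"travel": [-0.01, 0, 0], "rot": [0, 0, 0], "claw": 0}, {"travel": [-0.02, 0, 0], "rot": [0, 0, 0], "claw": 0}, {"travel": [-0.02, 0, 0.01], "rot": [0, 0, 0], "claw": 0}, {"travel": [-0.02, 0, 0.03], "rot": [0, 0, 0], "claw": 0}, {"travel": [-0.02, 0, 0.035], "rot": [0, 0, 0], "claw": 0}, {"travel": [-0.03, 0, 0.03], "rot": [0, 0, 0], "claw": 0}, {"travel": [-0.03, 0, 0.03], "rot": [0, 0, 0], "claw": 0}, {"travel": [0, 0, 0], "rot": [0, 0, 0], "claw": 0}])

```text
clock: 24.37
tcp_pos: [0.4523, 0.1252, 0.1606]
eef_rot: [0.705, 0.709, 0.004, 0.004]
ft_force: [0.3, 0.2, 0.0]
width: 0.001
```

```bash
python3 - <<'E'
from h import *
s=manip.read_state();print(s['tcp_pos'],s['ft_force'],s['clock'])
crop("scene",[.63,.1245,.036],"pics/s11.png",r=40,k=10)
im=crop("top",[.65,.1245,.036],"pics/t11.png",r=30,k=10);cv2.imwrite("pics/t11f.png",im)
E
```

```text
[0.45225347 0.1251709  0.16058994] [0.26422595 0.16490432 0.03457426] 24.3667
off (np.int64(272), np.int64(181))
off (np.int64(175), np.int64(115))
```

View pics/s11.png

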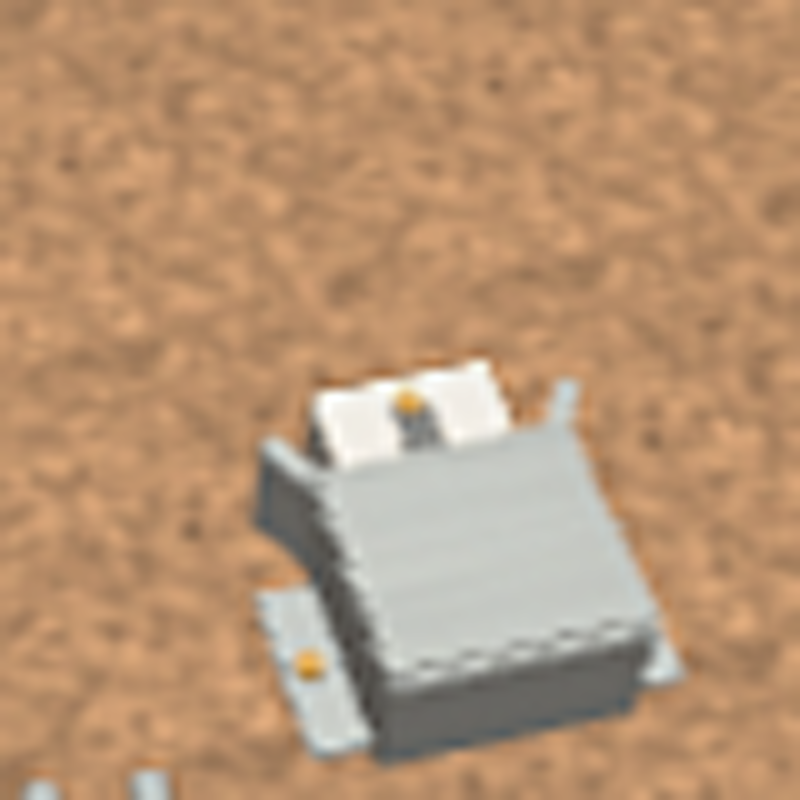

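View pics/t11.png

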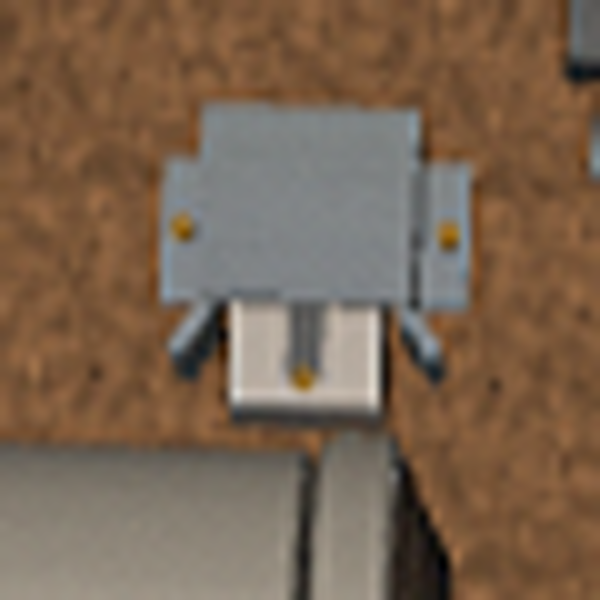

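View pics/t11f.png

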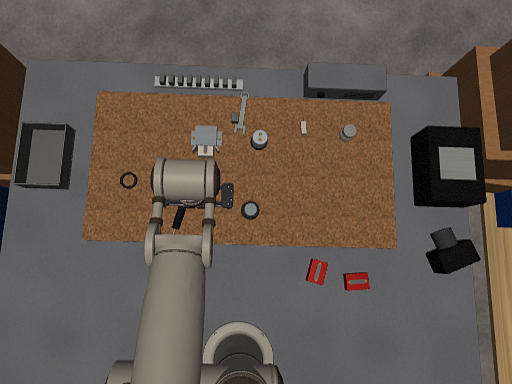

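```bash
python3 - <<'E'
from workcell import manip
print(manip.read_state()['joint_velocities'].round(3)); print(manip.close_job())
E
```

```text
[-0.006  0.086  0.003 -0.001 -0.01   0.   ]
the job is handed in; nothing more can be done
None
```

With the gripper closed, I pushed the white block forward, sideways through the gap, then end first into the bay. It met the sprung contact with its leading end about 53 mm inside. I pressed at about 8.5–11 N for roughly 1.3 s. I then drew the fingers back in 0.3 mm steps and moved clear, and handed the job in at about 24.4 s. No verdict was reported.

**Final checks:**
- **Position:** The last pictures show the block centred in the bay. It sticks out about 17 mm, and its rear edge is where it was at first contact.
- **Contact:** During the retreat the block pushed back on the fingers by about 1.4 mm, with a stiffness near the stated 6 N/mm. The rest contact should therefore be holding it, but I could not measure that force directly.
- **Other parts:** Those in view in the last top picture had not visibly moved. The arm hid the knob and part of the hex driver there, but the fingers never went near either.

**What did not go cleanly:** At first contact the fingers bore down on the block with about 9 N, for about 14 N in total. I raised the fingers slightly, and the downward part was under 2 N for the main press.

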